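# Draw the parts case bolt with its key

### The job

The keyhole on top of the grey parts case is hidden under an aluminium cover: lift the cover off and hang it by its eye on the peg of the stand. Then take the key from the wooden block, push it fully home in the keyhole past the sticky pins (wiggle it if it drags), turn it a quarter turn clockwise seen from above and keep hold of it there, because the lock springs back: finish while still holding the key turned. Leave the other things where they are.

Things in the scene. Friction and masses are not known exactly. Their poses are not given: they have to be found in the camera images.
- cover_eye (a point): Loose aluminium keyhole cover, about 110 g, lying over the keyhole: foot 54 x 54 x 6 mm, in its middle an upright tab 6 mm thick, 40 wide, with a round eye of 24 mm diameter. This point: centre of the eye, 48 mm above the foot's underside and 48 below the tab's top edge (36 mm of solid tab above the eye). x = through the eye (tab's thickness), y = along the tab's width, z = up.
- peg_mid (a point): Fixed steel stand (left or right of the case) with one level peg, 10 mm thick, 80 long, 110 above the table. This point: on the peg's axis, half-way along. x = along the peg, from its free end (40 mm off in -x, with a 14 mm diameter button) to the post (face 40 mm off in +x; 30 mm wide, 118 high). z = up. A cover hung on it has its eye centre about 4 mm below the axis.
- key_bow (a point): Loose key, 40 g, upright in a slot of a wooden block (70 x 60 x 50 mm high), the bow's underside on the block. Black plastic bow (head) 32 mm wide (x), 10 thick (y), 36 high; this point: the bow's centre. Steel blade below it 14 wide (x), 5 thick (y), 32 long, the last 9 mm tapering to 8 x 2.4. z = up. It works either way round (half a turn about z).
- key_tip (a point): Tip of the key's blade, on its axis, 50 mm below the bow's centre; axes as the key's.
- keyway (a point): Centre of the keyway's mouth in the face of the lock's plug, 74 mm up, mid-top of the fixed parts case (150 x 190 x 70 mm), in a flush round rim of 52 mm diameter. Slot 16 mm (x) by 7 (y), square-edged, deeper than the blade; axes turn with the plug, z = up. Fully home the bow sits on the plug, key tip 32 mm down. Two sprung pins, 10 and 19 mm down, drag on the blade: up to 10 N while pushing.
- lock (a joint): Angle of the lock's plug, rad: 0 at rest, grows clockwise seen from above, stop at 1.65. A spring (0.03 N m at rest, 0.13 at the stop) turns it back when let go. The key has up to about 0.2 rad of play, so the plug may lag behind the key by that much. Turning it draws back the bolt at the front of the case.
- jar_mid (a point): Bystander: closed glass jar 64 mm in diameter, 85 mm high, on the turntable (266 mm diameter, 26 mm high, beyond the case); its centre.
- tin_mid (a point): Bystander: round steel washer tin 76 mm in diameter, 42 mm high, on the turntable; its centre.
- anchors_mid (a point): Bystander: yellow plastic wall anchor case 60 x 45 x 26 mm on the turntable; its centre.
- doorstop_mid (a point): Bystander: aluminium door stop 40 mm in diameter, 42 mm high, on the turntable; its centre.
- grip_mid (a point): Bystander: green hard silicone grip 110 x 30 x 24 mm lying on the table; its centre.
- driver_grip (a point): Bystander: screwdriver lying on the table; middle of its handle.
- collar_mid (a point): Bystander: brass pipe collar, a ring 44 mm in diameter, 22 mm high, on the table; its centre.
- cover: The cover; origin at the centre of its foot's underside, axes as at its eye.
- stand: The peg stand; origin on the table at the front face of its post; base plate 90 x 100 x 12 mm.
- key: The key; origin at the tip of its blade, axes as at the bow.
Things that resemble listed ones, but are neither listed nor needed, are in the scene too. Leave any black look-alike of the cover alone. What is shaped like the stand but blue is not meant.

How it is judged:
By the outcome, as a careful person would: the job done as asked, in the order asked, and still so for the second after the job is handed in, while the arm keeps its last pose, push and grip.
It also fails if it takes over 67 s, if anything falls off the work surface, if the arm or the gripper's body presses on something with over 40 N, if the wrist force passes 120 N, or if a joint passes its speed limit or range.

### The arm

A 7-joint arm with a two-finger parallel gripper is mounted at the origin on the work surface. World frame = base frame: x ahead of the robot, y to its left, z up, the work surface at z = 0. Lengths are in m, angles in rad, forces in N, time in s.
With the tool pointing down it reaches from about 0.4 to 0.85 m from the base axis. Payload 10.4 kg.
Tool frame: the origin (TCP) lies midway between the tips of the shut fingers; the grasp point (between the pads) lies 19 mm behind it; z points along the fingers, y is the direction in which the jaws open and shut (so a half turn about z gives the same grasp; the last joint's range is limited). The gripper opens to 85 mm and grips with 20 to 120 N. Pads are 22 mm wide; open, the fingers measure 114 mm over their backs; the gripper's body (76 mm by 85 mm) begins 54 mm behind the grasp point. The pads swing forward as they close: fully open they stand 13 mm farther back than shut.
Start: joints at [1.271, 0.332, -0.065, 1.46, 0.022, 1.35, -0.088], TCP at [0.171, -0.601, 0.231] pointing down, gripper open.
Joint ranges: [-2.6, 2.6], [-0.5, 2.12], [-1.47, 1.34], [0.16, 2.42], [-1.27, 4.41], [0.06, 2.06], [-2.6, 2.6]. Speed limits (rad/s): [2.22, 2.22, 2.79, 2.79, 3.14, 3.14, 3.14].

### API

Orientations are given as a unit quaternion [x, y, z, w].
In Python, from workcell import manip, viewer gives the robot as it stands.
- The arm moves only by the tool move_arm, never from a script. Its argument "deltas" is a list of rows, each a list of 7 numbers: the shift along the tool's x, y, z in m, then the turn, a rotation vector about the tool's x, y, z in degrees, then the opening, from -1 (shut) to 1 (fully open). In form: [[dx, dy, dz, wx, wy, wz, gripper], ...]. A call has 1 to 10 rows; each row shifts and turns the commanded pose from where the row before left it, along the tool's axes as they then stand; what a row does not reach is not made up. A row lasts 1/8 s, in which the tool goes at most 62.5 mm and 10.7 degrees, less where a joint would pass 70% of its speed; a pose out of reach is approached as far as the arm can. A call with a gripper value outside its range is refused whole. The fingers move at their own pace and stop on an object; "force" is the grip in N (left out, the last holds). Time passes only in rows, so rows that do not move let the fingers close. It gives the time, the measured TCP pose, the force and the opening at its end, in the units of the state.
- manip.get_obs(): the state, without advancing time (a new reading comes with each control period).
- viewer.camera(name): name is "side" or "top"; returns (picture, depth): 480x640x3 uint8, red, green, blue; 480x640 float32, m along the optical axis (not along the pixel's ray), 0 where there is no reading.
- viewer.calibration(name): a dict with "fx", "fy", "cx", "cy" (pixels), "R" (3x3) and "t" (3): a world point X has camera coordinates R X + t. Camera axes: x right, y down, z forward; pixel columns grow to the right and rows downward; lengths in m; the calibration is good to about 2 mm. A picture is of the moment at which its call begins. calibration takes no time and is no camera call.
- manip.hand_in(): hands the job in, once; it reports no verdict.
The state is a dict: "clock": time; "joint_pos": joint angles; "joint_velocities": joint speeds; "tau": joint torques, N m; "position": TCP position; "ee_rot": TCP orientation; "ft_force": force on the tool from outside, world axes, zero at the start; "torque": the same for the moment, N m; "grip_width": opening from 0.0 (shut) to 1.0 (fully open).
Only numpy, scipy, OpenCV 4.12 (cv2) and the standard library are available. Lean on these libraries where they do the work, as an engineer would, in place of code of your own. Each camera call takes 0.05 s, during which the arm holds its last target.

## Working session

There is one attempt and no reset: what is moved stays moved. The work goes in short steps, Python scripts to look and compute and a tool call to move; the robot and the scene stay as the last step left them, time stands still between calls to the robot, and variables do not carry over. Pictures are saved under pics/ and viewed, and the job is handed in when it is done.

Besides the shell and the picture viewer there is one more tool, called after "Call:" as a command line: name --pt "numbers of a row" for each row, then --argument value for the rest. move_arm: Moves the arm, as the interface text tells. Its arguments: {"type":"object","properties":{"deltas":{"type":"array"},"force":{"type":"number"}},"required":["deltas"]}

```bash
ls; mkdir -p pics; python3 - <<'E'
from workcell import manip, viewer
import cv2, numpy as np
print(manip.get_obs())
for n in ("side","top"):
    p,d=viewer.camera(n); cv2.imwrite(f"pics/{n}0.png",p[:,:,::-1]); np.save(f"pics/{n}0.npy",d)
    print(n,viewer.calibration(n))
E
```

```text
pics
{'clock': 0.0, 'joint_pos': array([ 1.27139539,  0.33290563, -0.06470945,  1.46095734,  0.02160237,
        1.34992349, -0.08852143]), 'joint_velocities': array([-0.0010736 , -0.00121174, -0.00224845,  0.00064837,  0.00175992,
       -0.0001028 , -0.00070881]), 'tau': array([ 3.12815409e-04, -6.25457811e+01,  4.91273229e-02, -3.91609311e+01,
        1.61534396e-02,  1.00396411e-02,  2.06857652e-05]), 'position': array([ 0.17069091, -0.60083226,  0.23048724]), 'ee_rot': array([ 9.90437010e-01,  1.37963647e-01, -1.37748131e-04, -7.36269037e-04]), 'ft_force': array([0.129217  , 0.11003352, 0.88545135]), 'torque': array([-0.056359  , -0.01383672, -0.00373892]), 'grip_width': 1.000189608952382}
side {'fx': 569.5183847513513, 'fy': 569.5183847513513, 'cx': 328.2725540458228, 'cy': 238.18476562482493, 'R': array([[-0.88928242, -0.45722851,  0.01090303],
       [-0.24630254,  0.45868468, -0.85378184],
       [ 0.38537234, -0.76193862, -0.52051676]]), 't': array([0.48472087, 0.23410545, 1.06687729])}
top {'fx': 446.0852884599557, 'fy': 446.0852884599557, 'cx': 322.93446200914735, 'cy': 227.94680953586698, 'R': array([[ 0.01621666, -0.99966555, -0.0201449 ],
       [-0.99532412, -0.01422097, -0.09553882],
       [ 0.09522039,  0.02160003, -0.99522184]]), 't': array([-0.05479426,  0.57404727,  1.02221126])}
```

View pics/side0.png

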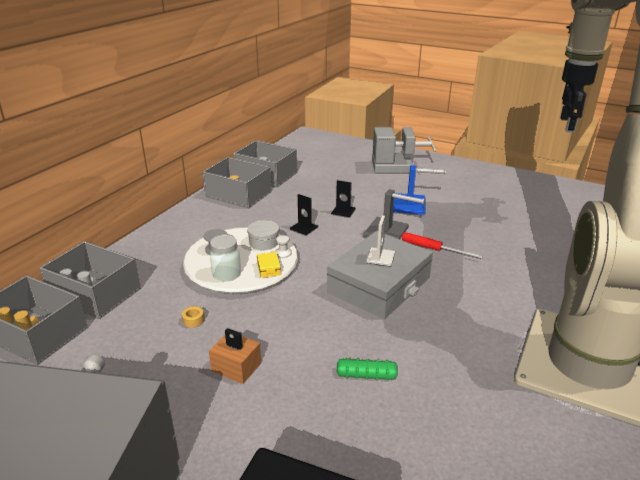

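View pics/top0.png

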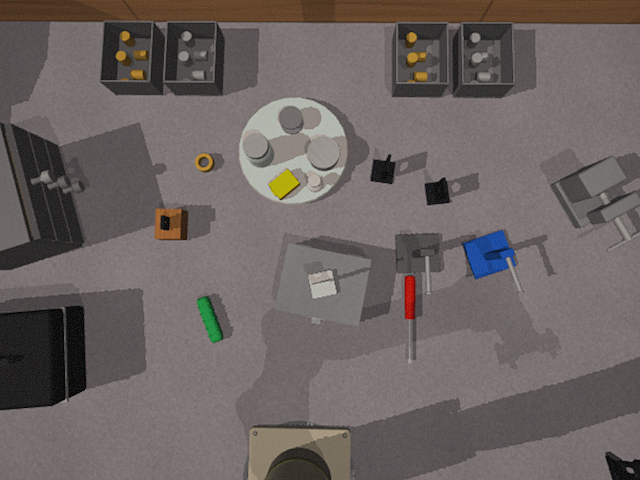

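The top view shows the case at about (325,285) with the aluminium cover at (322,283). The grey stand is at (418,253), with its peg running to (429,292), and the blue stand at (490,255) is not the one meant. The black cover look-alikes are at (383,170) and (437,192), and the key block is at (171,223). Next I'll enlarge these areas.

```bash
cat > h.py <<'E'
import numpy as np, cv2
from workcell import manip, viewer
C={n:viewer.calibration(n) for n in ("side","top")}
def ray(n,u,v):
    c=C[n]; d=np.array([(u-c['cx'])/c['fx'],(v-c['cy'])/c['fy'],1.0]); R=np.array(c['R']);t=np.array(c['t'])
    return -R.T@t, R.T@d
def at(n,u,v,z):
    o,d=ray(n,u,v); s=(z-o[2])/d[2]; return o+s*d
def cloud(n,D):
    c=C[n]; v,u=np.mgrid[0:480,0:640]; P=np.stack([(u-c['cx'])/c['fx']*D,(v-c['cy'])/c['fy']*D,D],-1)
    return (P-np.array(c['t']))@np.array(c['R'])
def proj(n,X):
    c=C[n]; p=np.array(c['R'])@np.array(X)+c['t']; return np.array([p[0]/p[2]*c['fx']+c['cx'],p[1]/p[2]*c['fy']+c['cy']])
def tri(us,ut):
    o1,d1=ray("side",*us);o2,d2=ray("top",*ut)
    A=np.stack([d1,-d2],1); s=np.linalg.lstsq(A,o2-o1,rcond=None)[0]
    a=o1+s[0]*d1;b=o2+s[1]*d2; return (a+b)/2,np.linalg.norm(a-b)
def crop(img,x0,y0,w,h,k,out):
    c=cv2.resize(img[y0:y0+h,x0:x0+w],None,fx=k,fy=k,interpolation=cv2.INTER_CUBIC)
    cv2.imwrite(out,c)
E
python3 - <<'E'
from h import *
s=cv2.imread('pics/side0.png');t=cv2.imread('pics/top0.png')
crop(t,265,225,200,120,4,'pics/c1.png')
crop(s,320,170,170,150,4,'pics/c2.png')
crop(t,140,190,70,60,10,'pics/c3.png')
crop(s,195,310,80,80,7,'pics/c4.png')
T=cloud('top',np.load('pics/top0.npy'));S=cloud('side',np.load('pics/side0.npy'))
print("base",at('top',300,470,0))
for n,u,v in [('top',300,265),('top',350,300),('top',171,235),('top',165,222),('top',321,275),('top',405,245),('top',428,280),('top',600,400)]:
    print(n,u,v,T[v,u].round(4))
E
```

```text
base [ 0.01855476 -0.00185053  0.        ]
top 300 265 [0.4866 0.0029 0.0726]
top 350 300 [ 0.4112 -0.1095  0.0728]
top 171 235 [0.5511 0.3039 0.0519]
top 165 222 [0.5782 0.3091 0.0789]
top 321 275 [ 0.4652 -0.0446  0.0804]
top 405 245 [ 0.5383 -0.2403  0.0148]
top 428 280 [ 0.4588 -0.2715  0.1197]
top 600 400 [ 0.1901 -0.6869  0.0033]
```

View pics/c1.png

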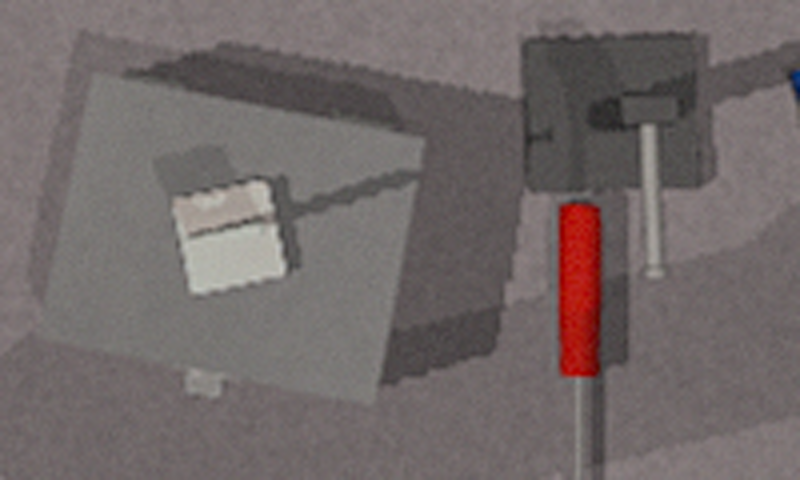

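View pics/c2.png

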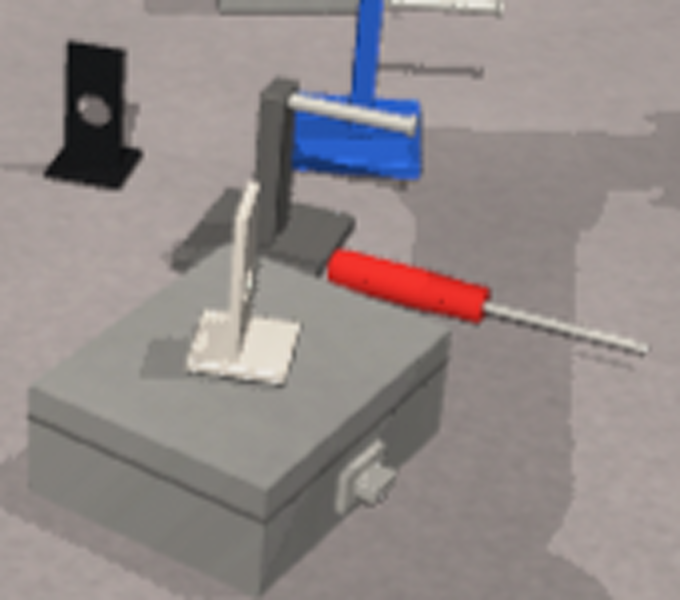

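View pics/c3.png

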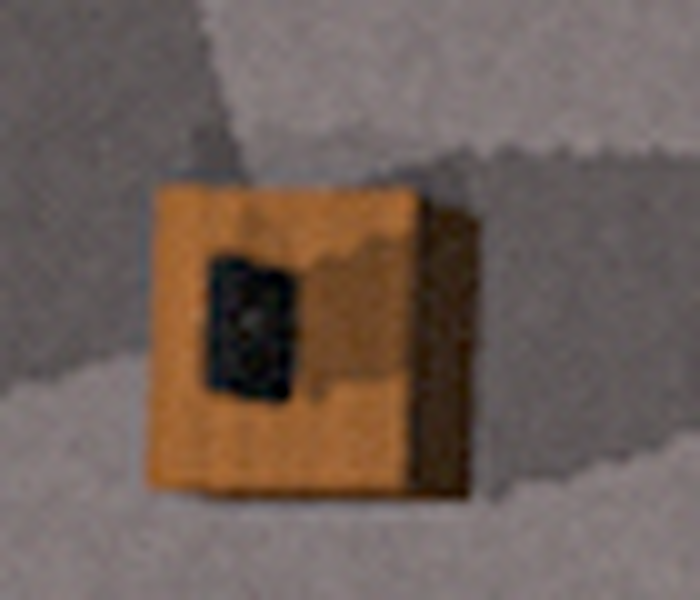

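View pics/c4.png

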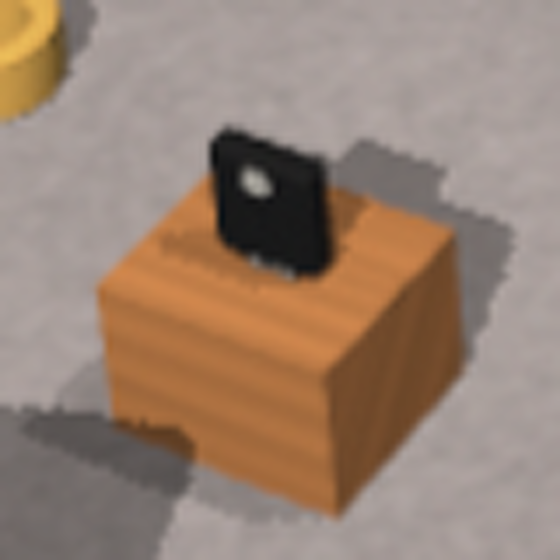

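Top crop (c1): the foot's corners are at (173,197), (268,180), (287,277) and (192,296), with the tab edge-on across the middle. The grey stand's peg runs from (648,122) to its button at (655,272). The side crop (c2) shows the cover tab edge-on and the grey peg from (290,100) to (412,125). In c3 and c4 the key's bow is on the block, long side roughly along the image rows. Next I'll measure these with both cameras.

```bash
python3 - <<'E'
from h import *
np.set_printoptions(precision=4,suppress=True)
T=cloud('top',np.load('pics/top0.npy'));S=cloud('side',np.load('pics/side0.npy'))
def med(P,u0,u1,v0,v1): return np.median(P[v0:v1,u0:u1].reshape(-1,3)[:,2]), P[v0:v1,u0:u1,2].std()
print('table T',med(T,540,600,380,440),'case T',med(T,295,305,262,280),'foot T',med(T,315,333,286,294),'block T',med(T,172,180,212,220))
print('table S',med(S,430,480,380,430),'case S',med(S,350,365,275,285),'block S',med(S,240,246,345,352))
print('cams',ray('top',0,0)[0],ray('side',0,0)[0])
# cover points from both views: z>0.085 near the case center
for n,P in (('T',T),('S',S)):
    m=(P[...,2]>0.09)&(abs(P[...,0]-0.45)<0.08)&(abs(P[...,1]+0.05)<0.08)&(P[...,2]<.25)
    Q=P[m]; print(n,len(Q),Q.mean(0),Q.min(0),Q.max(0))
    q=Q-Q.mean(0);w,V=np.linalg.eigh(q.T@q/len(q));print(np.sqrt(w),V.T)
    m=(P[...,2]>0.095)&(P[...,2]<.13)&(abs(P[...,0]-0.49)<0.12)&(abs(P[...,1]+0.27)<0.05)
    Q=P[m]; print('stand',n,len(Q),Q.mean(0),Q.min(0),Q.max(0))
    m=(P[...,2]>0.06)&(P[...,2]<.15)&(abs(P[...,0]-0.57)<0.05)&(abs(P[...,1]-0.3)<0.06)
    Q=P[m]; print('key',n,len(Q),Q.mean(0),Q.min(0),Q.max(0))
    q=Q-Q.mean(0);w,V=np.linalg.eigh(q.T@q/len(q));print(np.sqrt(w),V.T)
# cover foot corners at z=.08
f=np.array([at('top',265+u/4,225+v/4,.080) for u,v in [(173,197),(268,180),(287,277),(192,296)]]);print(f,f.mean(0))
print([np.linalg.norm(f[i]-f[(i+1)%4]) for i in range(4)],np.degrees([np.arctan2(*(f[(i+1)%4]-f[i])[[1,0]]) for i in range(4)]))
c=np.array([at('top',265+u/4,225+v/4,.070) for u,v in [(97,75),(424,138),(376,403),(43,337)]]);print('case',c,c.mean(0))
print([np.linalg.norm(c[i]-c[(i+1)%4]) for i in range(4)],np.degrees([np.arctan2(*(c[(i+1)%4]-c[i])[[1,0]]) for i in range(4)]))
# peg
a=at('top',265+649/4,225+124/4,.110);b=at('top',265+654.5/4,225+272/4,.110);print('peg',a,b,np.linalg.norm(a-b),np.degrees(np.arctan2(*(a-b)[[1,0]])))
a=at('side',320+293/4,170+101/4,.110);b=at('side',320+412/4,170+125/4,.110);print('peg side',a,b,np.linalg.norm(a-b),np.degrees(np.arctan2(*(a-b)[[1,0]])))
print('tip tri',tri((320+411/4,170+125/4),(265+654.5/4,225+271/4)),'root tri',tri((320+293/4,170+101/4),(265+649/4,225+124/4)))
E
```

```text
table T (np.float64(0.0014649553914121579), np.float64(0.05040528770427441)) case T (np.float64(0.0717293474283644), np.float64(0.0018727078282724304)) foot T (np.float64(0.08157432116147145), np.float64(0.001722031451668378)) block T (np.float64(0.05224103156052123), np.float64(0.0017790027355924346))
table S (np.float64(-0.0020188242017084475), np.float64(0.051989049050833874)) case S (np.float64(0.0663370380798655), np.float64(0.05606815325699498)) block S (np.float64(0.048309848466587806), np.float64(0.0041474101666103365))
cams [ 0.4749 -0.0687  1.0711] [0.0776 0.9271 0.7499]
T 75 [ 0.4502 -0.0457  0.1611] [ 0.4438 -0.0651  0.0921] [ 0.4563 -0.0268  0.1723]
[0.0017 0.0115 0.0189] [[ 0.9753  0.2159  0.047 ]
 [-0.2118  0.9741 -0.0796]
 [-0.063   0.0677  0.9957]]
stand T 311 [ 0.489  -0.2693  0.1164] [ 0.4312 -0.2833  0.0961] [ 0.5266 -0.2536  0.1234]
key T 117 [0.5779 0.3116 0.0802] [0.5574 0.2966 0.0601] [0.5934 0.3181 0.0907]
[0.0025 0.0086 0.0099] [[ 0.0119 -0.9811  0.193 ]
 [-0.6816  0.1333  0.7195]
 [-0.7316 -0.1402 -0.6671]]
S 185 [ 0.4432 -0.0393  0.1326] [ 0.4386 -0.0674  
[... 691 characters left out ...]
2 -168.0496  102.19     12.0334]
case [[ 0.5339  0.0283  0.07  ]
 [ 0.5014 -0.1555  0.07  ]
 [ 0.3552 -0.13    0.07  ]
 [ 0.3878  0.0549  0.07  ]] [ 0.4446 -0.0506  0.07  ]
[np.float64(0.1866684707193881), np.float64(0.14838801947996724), np.float64(0.18775098472825916), np.float64(0.14845587387694056)] [-100.0223  170.0903   79.9978  -10.3275]
peg [ 0.5097 -0.2723  0.11  ] [ 0.4312 -0.2747  0.11  ] 0.07851641776438065 1.777444784369511
peg side [ 0.5031 -0.2667  0.11  ] [ 0.4276 -0.2713  0.11  ] 0.07561914043676812 3.4907346639217534
tip tri (array([ 0.4306, -0.2757,  0.1072]), np.float64(0.0021702374233527415)) root tri (array([ 0.5079, -0.2739,  0.1056]), np.float64(0.004232669857583066))
```

```bash
cat >> h.py <<'E'
from scipy.spatial.transform import Rotation as Ro
def toolR(yaw): # pointing down, tool y at world angle yaw (deg)
    a=np.radians(yaw); y=np.array([np.cos(a),np.sin(a),0]); z=np.array([0,0,-1.]); x=np.cross(y,z)
    return np.stack([x,y,z],1)
def plan(pos,yaw,n,grip,p0=None,R0=None,rd=3):
    o=manip.get_obs()
    p=np.array(o['position']) if p0 is None else np.array(p0); R=Ro.from_quat(o['ee_rot']).as_matrix() if R0 is None else R0
    Rt=toolR(yaw); ps=p.copy(); Rs=Ro.from_matrix(R); rv=(Ro.from_matrix(Rt)*Rs.inv()).as_rotvec()
    rows=[]
    for i in range(1,n+1):
        f=i/n; pd=ps+(np.array(pos)-ps)*f; Rd=(Ro.from_rotvec(rv*f)*Rs).as_matrix()
        d=np.round(R.T@(pd-p),rd); w=np.round(np.degrees(Ro.from_matrix(R.T@Rd).as_rotvec()),1)
        rows.append([*[float(x) for x in d+0.],*[float(x) for x in w+0.],grip])
        p=p+R@d; R=R@Ro.from_rotvec(np.radians(w)).as_matrix()
    print(rows); print('end',p.round(4),yawof(R)); return p,R
def yawof(R): return round(float(np.degrees(np.arctan2(R[1,1],R[0,1]))),2)
def st():
    o=manip.get_obs(); R=Ro.from_quat(o['ee_rot']).as_matrix()
    print('t',round(o['clock'],3),'p',np.round(o['position'],4),'yaw',yawof(R),'tilt',np.round(R[:2,2],4),'q',np.round(o['joint_pos'],3),'F',np.round(o['ft_force'],2),'M',np.round(o['torque'],3),'g',round(o['grip_width'],3)); return o
E
python3 - <<'E'
from h import *
p,R=plan([.4465,-.047,.225],11.5,12,1)
E
```

```text
[[0.035, -0.038, 0.001, 0.0, 0.0, -7.1, 1], [0.039, -0.034, 0.0, 0.0, 0.0, -7.2, 1], [0.043, -0.028, 0.001, 0.0, 0.0, -7.1, 1], [0.046, -0.023, 0.0, 0.0, 0.0, -7.1, 1], [0.049, -0.017, 0.001, 0.0, 0.0, -7.2, 1], [0.05, -0.011, 0.0, 0.0, 0.0, -7.1, 1], [0.052, -0.004, 0.001, 0.0, 0.0, -7.2, 1], [0.051, 0.002, 0.0, 0.0, 0.0, -7.1, 1], [0.051, 0.009, 0.001, 0.0, -0.1, -7.1, 1], [0.049, 0.014, 0.0, 0.0, 0.0, -7.2, 1], [0.048, 0.021, 0.0, 0.0, 0.0, -7.1, 1], [0.044, 0.026, 0.001, 0.0, 0.0, -7.1, 1]]
end [ 0.446  -0.0469  0.2249] 11.46
```

Call:
move_arm --pt "0.035 -0.038 0.001 0 0 -7.1 1" --pt "0.039 -0.034 0 0 0 -7.2 1" --pt "0.043 -0.028 0.001 0 0 -7.1 1" --pt "0.046 -0.023 0 0 0 -7.1 1" --pt "0.049 -0.017 0.001 0 0 -7.2 1" --pt "0.05 -0.011 0 0 0 -7.1 1" --pt "0.052 -0.004 0.001 0 0 -7.2 1" --pt "0.051 0.002 0 0 0 -7.1 1" --pt "0.051 0.009 0.001 0 0 -7.1 1" --pt "0.049 0.014 0 0 0 -7.2 1" --force 60

```text
clock: 1.35
position: [0.4006, -0.1384, 0.2262]
ee_rot: [0.722, 0.691, -0.0, 0.0]
ft_force: [1.1, -0.6, -0.0]
grip_width: 1.001
```

```bash
python3 - <<'E'
from h import *
st();plan([.4465,-.047,.225],11.5,3,1)
E
```

```text
t 1.35 p [ 0.4006 -0.1384  0.2262] yaw -2.51 tilt [-0.0001 -0.0003] q [ 0.839 -0.095 -0.571  1.934 -0.053  1.288  0.241] F [ 1.08 -0.6  -0.05] M [ 0.005 -0.038 -0.033] g 1.001
[[0.031, 0.014, 0.0, 0.0, 0.0, -4.7, 1], [0.03, 0.016, 0.001, 0.0, 0.0, -4.6, 1], [0.028, 0.019, 0.0, 0.0, 0.0, -4.7, 1]]
end [ 0.4463 -0.0474  0.2251] 11.49
```

Call:
move_arm --pt "0.031 0.014 0 0 0 -4.7 1" --pt "0.03 0.016 0.001 0 0 -4.6 1" --pt "0.028 0.019 0 0 0 -4.7 1" --pt "0 0 0 0 0 0 1"

```text
clock: 1.85
position: [0.4469, -0.0468, 0.2252]
ee_rot: [0.632, 0.775, 0.0, -0.0]
ft_force: [-0.4, -1.0, 0.0]
grip_width: 1.002
```

```bash
python3 - <<'E'
from h import *
st()
for n in ("side","top"):
    p,d=viewer.camera(n); cv2.imwrite(f"pics/{n}1.png",p[:,:,::-1]); np.save(f"pics/{n}1.npy",d)
s=cv2.imread('pics/side1.png');t=cv2.imread('pics/top1.png')
crop(t,265,225,150,120,5,'pics/d1.png')
crop(s,320,130,140,160,4,'pics/d2.png')
E
```

```text
t 1.85 p [ 0.4469 -0.0468  0.2252] yaw 11.54 tilt [-0.      0.0008] q [ 0.722 -0.023 -0.697  1.876 -0.016  1.284  0.231] F [-0.43 -1.    0.02] M [-0.064 -0.03   0.004] g 1.002
```

View pics/d1.png

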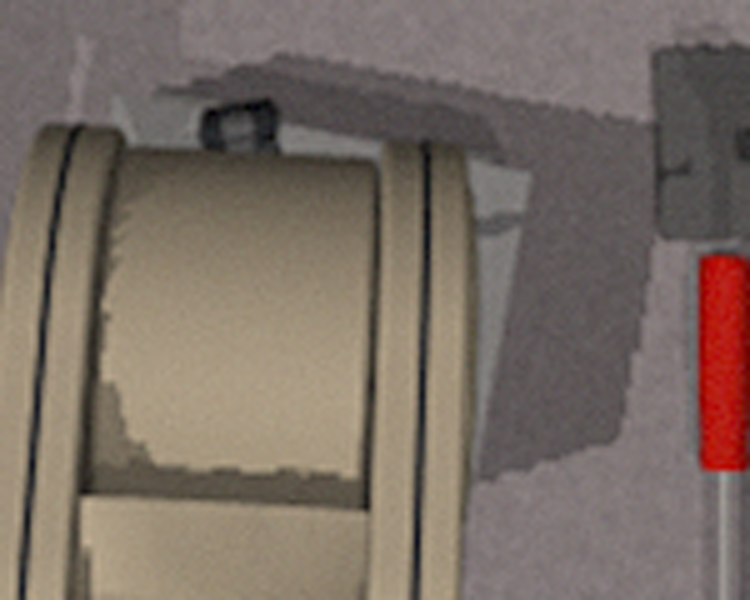

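View pics/d2.png

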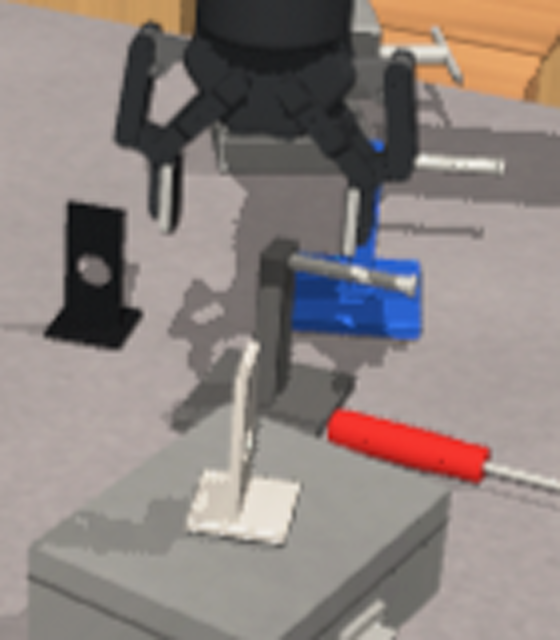

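The side crop (d2) shows the open fingers straddling above the tab, with tips at (168,232) and (357,248) and the tab top at (250,345). Next I'll check the side calibration against the tip positions.

```bash
python3 - <<'E'
from h import *
o=st();p=o['position'];R=Ro.from_quat(o['ee_rot']).as_matrix()
for s in (1,-1):
  for w in (.0425,.048):
    print(s,w,(proj('side',p+R@[0,s*w,-.013])-[320,130])*4)
S=cloud('side',np.load('pics/side1.npy'))
# tab top edge & predicted
for x in (.4435,.4465,.4495):
  for y in (-.067,-.027):
    e=np.array([x,-.047+(y+.047),.170]); print(x,y,(proj('side',e)-[320,130])*4, (proj('top',e)-[265,225])*4)
E
```

```text
t 1.95 p [ 0.4461 -0.0495  0.225 ] yaw 11.23 tilt [-0.0007 -0.0001] q [ 0.724 -0.024 -0.694  1.877 -0.016  1.284  0.231] F [-0.2  -1.25 -0.24] M [-0.012 -0.02  -0.056] g 0.999
1 0.0425 [175.02042032 220.83932364]
1 0.048 [164.51534927 219.43699284]
-1 0.0425 [340.32790713 242.90635963]
-1 0.048 [351.21926894 244.36025672]
0.4435 -0.067 [266.16739674 335.94075406] [263.58103328 246.02217651]
0.4435 -0.027 [236.62543385 369.14647408] [183.80051081 244.66147292]
0.4465 -0.067 [260.88485488 334.63291787] [263.66795025 239.98822962]
0.4465 -0.027 [231.23457291 367.77181696] [183.91280902 238.6337856 ]
0.4495 -0.067 [255.61246919 333.3275961 ] [263.75481169 233.95813718]
0.4495 -0.027 [225.85434589 366.39987147] [184.02503556 232.60994501]
```

Call:
move_arm --pt "0 0 0.025 0 0 0 1" --pt "0 0 0.025 0 0 0 1" --pt "0 0 0.02 0 0 0 1" --pt "0 0 0.015 0 0 0 1" --pt "0 0 0 0 0 0 1"

```text
clock: 2.58
position: [0.4456, -0.0498, 0.1396]
ee_rot: [0.635, 0.773, -0.0, -0.001]
ft_force: [0.4, 0.0, 0.4]
grip_width: 0.997
```

```bash
python3 - <<'E'
from h import *
st()
for n in ("side",):
    p,d=viewer.camera(n); cv2.imwrite(f"pics/{n}2.png",p[:,:,::-1]); np.save(f"pics/{n}2.npy",d)
s=cv2.imread('pics/side2.png')
crop(s,320,150,120,130,5,'pics/e2.png')
st()
E
```

```text
t 2.575 p [ 0.4456 -0.0498  0.1396] yaw 11.19 tilt [-0.0017  0.0003] q [ 0.705  0.069 -0.708  1.989  0.05   1.102  0.171] F [0.39 0.01 0.43] M [ 0.012 -0.027  0.002] g 0.997
t 2.625 p [ 0.4462 -0.0496  0.1404] yaw 11.21 tilt [-0.0004  0.    ] q [ 0.705  0.068 -0.708  1.988  0.05   1.103  0.171] F [ 0.11  0.54 -0.1 ] M [ 0.014 -0.004 -0.024] g 1.0
```

View pics/e2.png

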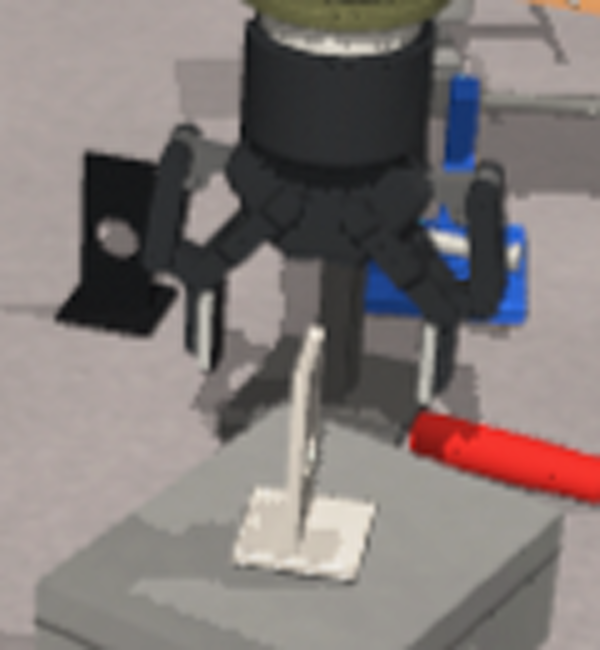

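Crop e2: the fingers straddle the tab, which is at (309,370), with the finger midpoint at about (320,372). I'll shift about 2 mm and close.

Call:
move_arm --pt "0.0025 0.002 0 0 0 0 1" --pt "0 0 0 0 0 0 0" --pt "0 0 0 0 0 0 -0.5" --pt "0 0 0 0 0 0 -1" --pt "0 0 0 0 0 0 -1" --pt "0 0 0 0 0 0 -1" --pt "0 0 0 0 0 0 -1" --pt "0 0 0 0 0 0 -1" --force 60

```text
clock: 3.62
position: [0.4478, -0.0464, 0.1403]
ee_rot: [0.634, 0.773, -0.0, 0.0]
ft_force: [0.6, -0.3, -1.2]
grip_width: 0.059
```

```bash
python3 - <<'E'
from h import *
st()
E
```

```text
t 3.625 p [ 0.4478 -0.0464  0.1403] yaw 11.26 tilt [-0.     -0.0001] q [ 0.7    0.072 -0.712  1.985  0.053  1.103  0.162] F [ 0.58 -0.29 -1.23] M [-0.022  0.038 -0.045] g 0.059
```

Call:
move_arm --pt "0 0 -0.01 0 0 0 -1" --pt "0 0 -0.03 0 0 0 -1" --pt "0 0 -0.035 0 0 0 -1" --pt "0 0 0 0 0 0 -1"

```text
clock: 4.12
position: [0.4493, -0.0464, 0.2182]
ee_rot: [0.634, 0.773, 0.001, 0.002]
ft_force: [0.0, -0.1, -2.0]
grip_width: 0.057
```

```bash
python3 - <<'E'
from h import *
st()
for n in ("side",):
    p,d=viewer.camera(n); cv2.imwrite(f"pics/{n}3.png",p[:,:,::-1]); np.save(f"pics/{n}3.npy",d)
s=cv2.imread('pics/side3.png')
crop(s,320,120,120,160,5,'pics/f2.png')
st()
E
```

```text
t 4.125 p [ 0.4493 -0.0464  0.2182] yaw 11.26 tilt [ 0.0046 -0.0014] q [ 0.721 -0.015 -0.703  1.884 -0.009  1.264  0.218] F [ 0.01 -0.13 -2.01] M [ 0.017 -0.094 -0.094] g 0.057
t 4.175 p [ 0.4485 -0.0464  0.2165] yaw 11.25 tilt [ 0.0023 -0.0009] q [ 0.721 -0.014 -0.703  1.887 -0.009  1.263  0.218] F [-0.12 -0.04 -1.01] M [ 0.014 -0.032 -0.016] g 0.055
```

View pics/f2.png

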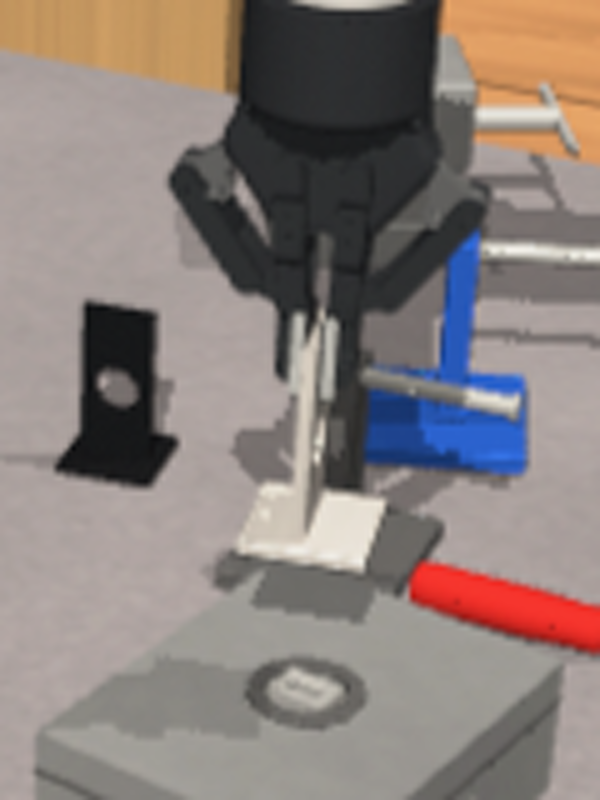

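Crop f2: the cover hangs squarely in the jaws and the keyway rim is exposed at (305,688). Next I'll go to a point in front of the peg's free end.

```bash
python3 - <<'E'
from h import *
p,R=plan([.390,-.274,.216],2.3,7,-1)
plan([.390,-.274,.128],2.3,3,-1,p,R)
E
```

```text
[[-0.03, -0.015, 0.0, 0.0, 0.0, 1.3, -1], [-0.031, -0.013, 0.0, 0.0, 0.0, 1.3, -1], [-0.031, -0.014, 0.0, 0.1, 0.0, 1.2, -1], [-0.031, -0.012, 0.0, 0.0, 0.0, 1.3, -1], [-0.031, -0.012, 0.0, 0.0, 0.0, 1.3, -1], [-0.032, -0.011, 0.001, 0.0, 0.1, 1.3, -1], [-0.032, -0.01, 0.0, 0.0, 0.0, 1.3, -1]]
end [ 0.3902 -0.2741  0.2156] 2.25
[[0.0, 0.0, 0.029, 0.0, 0.0, 0.0, -1], [0.0, 0.0, 0.029, 0.0, 0.0, 0.0, -1], [0.0, 0.0, 0.03, 0.0, 0.0, 0.0, -1]]
end [ 0.3903 -0.274   0.1276] 2.25
```

Call:
move_arm --pt "-0.03 -0.015 0 0 0 1.3 -1" --pt "-0.031 -0.013 0 0 0 1.3 -1" --pt "-0.031 -0.014 0 0 0 1.2 -1" --pt "-0.031 -0.012 0 0 0 1.3 -1" --pt "-0.031 -0.012 0 0 0 1.3 -1" --pt "-0.032 -0.011 0 0 0 1.3 -1" --pt "-0.032 -0.01 0 0 0 1.3 -1" --pt "0 0 0.03 0 0 0 -1" --pt "0 0 0.03 0 0 0 -1" --pt "0 0 0 0 0 0 -1"

```text
clock: 5.42
position: [0.3882, -0.2735, 0.1532]
ee_rot: [0.693, 0.721, -0.0, -0.002]
ft_force: [-0.6, -0.1, -1.2]
grip_width: 0.062
```

```bash
python3 - <<'E'
from h import *
st()
for n in ("side","top"):
    p,d=viewer.camera(n); cv2.imwrite(f"pics/{n}4.png",p[:,:,::-1]); np.save(f"pics/{n}4.npy",d)
s=cv2.imread('pics/side4.png');t=cv2.imread('pics/top4.png')
crop(s,360,120,120,120,5,'pics/g2.png')
crop(t,380,215,100,120,5,'pics/g1.png')
crop(t,265,225,120,120,5,'pics/g0.png')
st()
E
```

```text
t 5.425 p [ 0.3882 -0.2735  0.1532] yaw 2.25 tilt [-0.0037  0.0031] q [ 0.952  0.097 -0.452  1.921  0.046  1.138  0.521] F [-0.64 -0.1  -1.22] M [-0.023 -0.017  0.022] g 0.062
t 5.525 p [ 0.3899 -0.2743  0.1559] yaw 2.26 tilt [0.0001 0.0001] q [ 0.952  0.094 -0.453  1.917  0.045  1.14   0.521] F [ 0.09  0.09 -1.3 ] M [-0.043 -0.064 -0.004] g 0.059
```

View pics/g2.png

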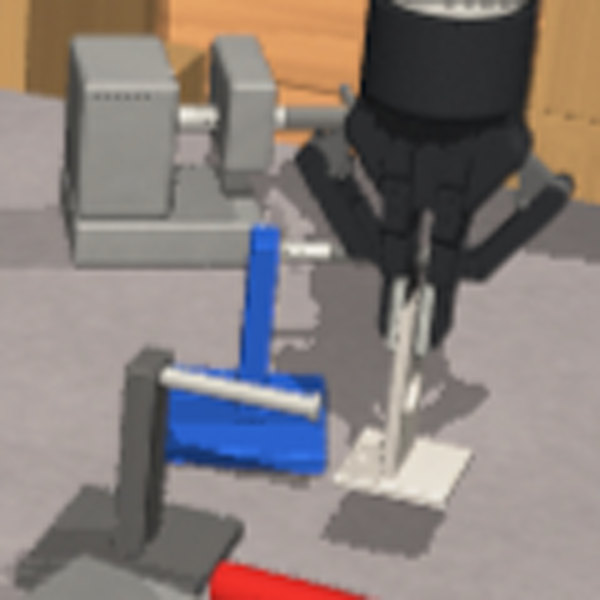

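View pics/g1.png

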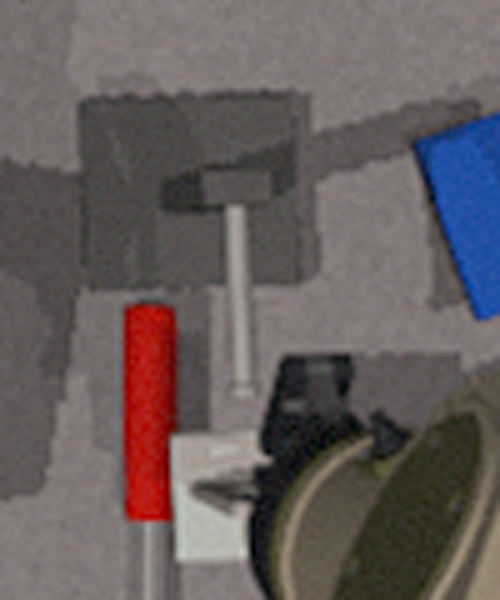

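View pics/g0.png

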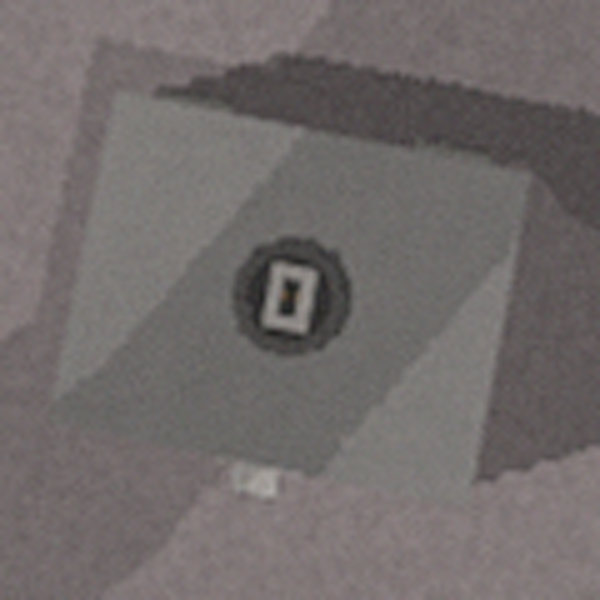

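g1: the cover foot's left edge is at (173,437)–(178,560), and the peg tip is at (243,388). g2: the cover stands in front of the peg's free end at (318,408). g0: the keyway slot centre is at (290,297), with its long axis nearly along world x. I'll work out where the eye is relative to the peg.

```bash
python3 - <<'E'
from h import *
np.set_printoptions(precision=4,suppress=True)
o=st();p=o['position'];zt=p[2]-.018-.048+.006
for u,v in [(173,437),(178,560),(255,430)]: print('foot',at('top',380+u/5,215+v/5,zt))
for u,v in [(235,206),(243,390)]: print('peg',at('top',380+u/5,215+v/5,.110))
S=cloud('side',np.load('pics/side4.npy'));T=cloud('top',np.load('pics/top4.npy'))
# foot corners side
for u,v in [(333,482),(440,507),(475,452),(372,430)]: print('footS',at('side',360+u/5,120+v/5,zt))
for u,v in [(165,374),(318,405)]: print('pegS',at('side',360+u/5,120+v/5,.110))
k=at('top',265+290/5,225+297/5,.074);print('keyway',k, 'plate',[at('top',265+u/5,225+v/5,.074) for u,v in [(275,263),(319,268),(309,334),(265,329)]])
print('rim',at('top',265+292/5,225+297/5,.07))
E
```

```text
t 5.525 p [ 0.3899 -0.2743  0.1559] yaw 2.26 tilt [0.0001 0.0001] q [ 0.952  0.094 -0.453  1.917  0.045  1.14   0.521] F [ 0.09  0.09 -1.3 ] M [-0.043 -0.064 -0.004] g 0.059
foot [ 0.41   -0.2475  0.0959]
foot [ 0.3579 -0.2495  0.0959]
foot [ 0.4136 -0.2827  0.0959]
peg [ 0.5093 -0.2717  0.11  ]
peg [ 0.4312 -0.2746  0.11  ]
footS [ 0.4023 -0.2281  0.0959]
footS [ 0.3504 -0.229   0.0959]
footS [ 0.3514 -0.2892  0.0959]
footS [ 0.4024 -0.2872  0.0959]
pegS [ 0.5045 -0.2687  0.11  ]
pegS [ 0.4267 -0.2732  0.11  ]
keyway [ 0.4445 -0.0492  0.074 ] plate [array([ 0.4594, -0.0423,  0.074 ]), array([ 0.4575, -0.0619,  0.074 ]), array([ 0.4284, -0.0579,  0.074 ]), array([ 0.4302, -0.0384,  0.074 ])]
rim [ 0.4444 -0.0501  0.07  ]
```

```bash
python3 - <<'E'
from h import *
np.set_printoptions(precision=1,suppress=True)
o=st();p=np.array([.390,-.2743,.1559]);R=toolR(2.25)
for d in (.018,):
  for n,off in (('side',(360,120)),('top',(380,215))):
    print(n)
    for a,b in [(1,1),(1,-1),(-1,-1),(-1,1)]:
      print('foot top',a,b,(proj(n,p+R@[a*.027,b*.027,d+.042])-off)*5)
    for a in (1,-1): print('tabtop y',a,(proj(n,p+R@[a*.020,0,d-.048])-off)*5)
    for a in (1,-1): print('tip',a,(proj(n,p+R@[0,a*.006,0])-off)*5)
    print('eye',(proj(n,p+R@[0,0,d])-off)*5)
s=cv2.imread('pics/side4.png');crop(s,415,160,50,70,11,'pics/g3.png')
E
```

```text
t 5.525 p [ 0.4 -0.3  0.2] yaw 2.26 tilt [0. 0.] q [ 1.   0.1 -0.5  1.9  0.   1.1  0.5] F [ 0.1  0.1 -1.3] M [-0.  -0.1 -0. ] g 0.059
side
foot top 1 1 [318.1 459.1]
foot top 1 -1 [428.5 483.3]
foot top -1 -1 [457.5 434.7]
foot top -1 1 [350.  411.9]
tabtop y 1 [398.2 293.7]
tabtop y -1 [421. 261.]
tip 1 [390.1 332.5]
tip -1 [414.9 337.5]
eye [398.1 369.1]
top
foot top 1 1 [170.  423.1]
foot top 1 -1 [175.4 550.4]
foot top -1 -1 [301.9 547.8]
foot top -1 1 [295.9 420.3]
tabtop y 1 [233.3 507.6]
tabtop y -1 [336.4 505.4]
tip 1 [266.7 483.9]
tip -1 [268.1 514.1]
eye [257.5 494.7]
```

View pics/g3.png

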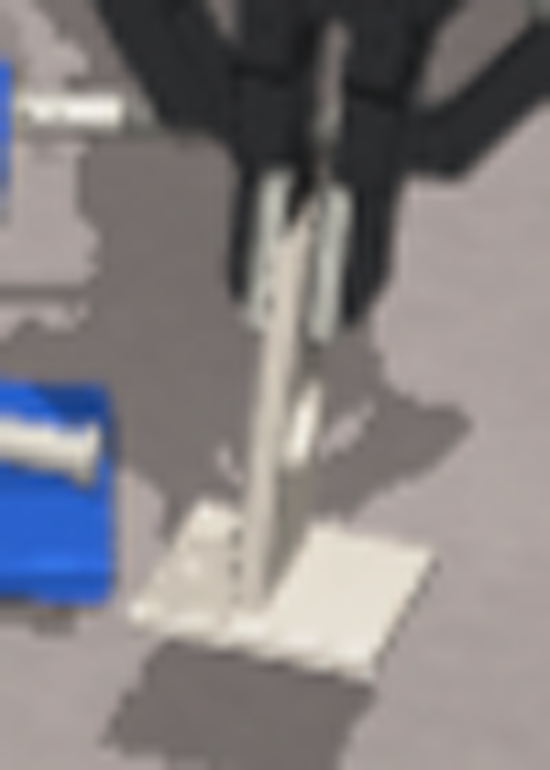

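Both cameras put the foot about 6 mm toward −x of nominal, so the cover is tilted about 4° in the jaws. The eye is therefore about 3 mm in −x and 1 mm in −y from the TCP, within the clearance. Next I'll go down to axis height and slide on.

Call:
move_arm --pt "-0.001 0 0.014 0 0 0 -1" --pt "0 0 0.014 0 0 0 -1" --pt "0 0 0 0 0 0 -1" --pt "0 0 0 0 0 0 -1"

```text
clock: 6.02
position: [0.3898, -0.275, 0.1274]
ee_rot: [0.693, 0.721, 0.0, 0.0]
ft_force: [0.2, -0.7, -1.0]
grip_width: 0.061
```

```bash
python3 - <<'E'
from h import *
for n in ("side","top"):
    p,d=viewer.camera(n); cv2.imwrite(f"pics/{n}5.png",p[:,:,::-1]); np.save(f"pics/{n}5.npy",d)
s=cv2.imread('pics/side5.png');t=cv2.imread('pics/top5.png')
crop(s,380,160,90,80,8,'pics/i2.png')
crop(t,400,245,60,90,6,'pics/i1.png')
st()
E
```

```text
t 6.125 p [ 0.39   -0.2752  0.1277] yaw 2.26 tilt [ 0.0006 -0.0005] q [ 0.947  0.127 -0.452  1.948  0.063  1.079  0.508] F [ 0.61  0.14 -1.69] M [-0.018 -0.051 -0.021] g 0.055
```

View pics/i2.png

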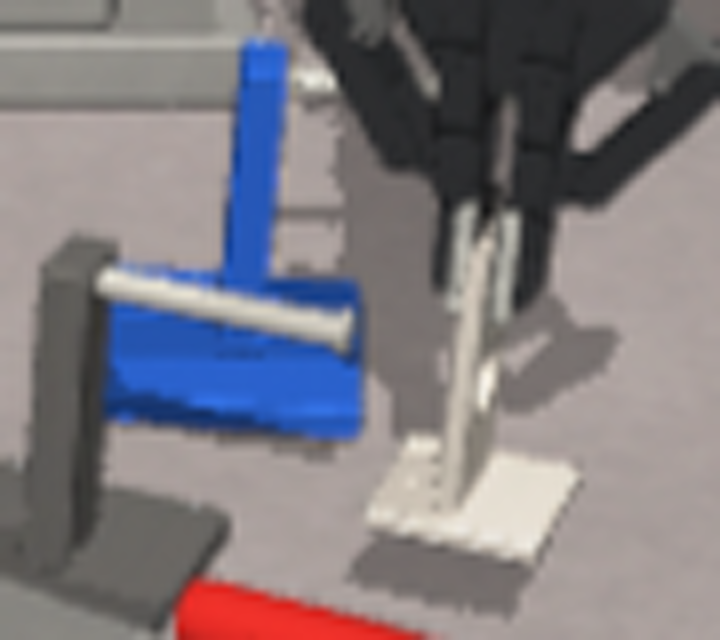

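View pics/i1.png

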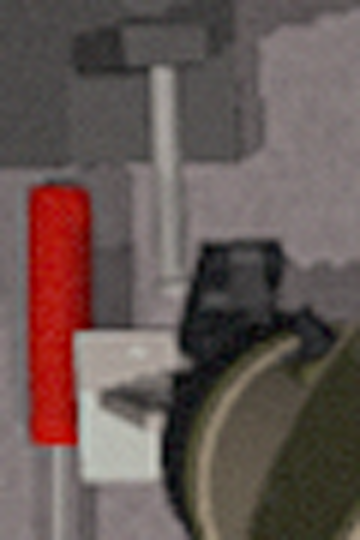

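```bash
python3 - <<'E'
from h import *
np.set_printoptions(precision=4,suppress=True)
s=cv2.imread('pics/side5.png');crop(s,420,180,45,60,14,'pics/i3.png')
from scipy.optimize import least_squares
off=np.array([380,160])
# peg: fit side bias in px using top-measured peg at z=.110
for n,X in (('tip',[.4312,-.2746,.110]),('root',[.5093,-.2717,.110])): print(n,(proj('side',X)-off)*8)
# fit cover pose in side frame from foot-top corners + tab top far corner, using pixel only (bias-corrected later)
obs={(1,1):(372,512),(-1,1):(408,438),(-1,-1):(580,468),(1,-1):(530,550)}
tab=(490,236)
def pts(q):
    x,y,z,tilt=q; R=Ro.from_euler('zy',[np.radians(2.2),tilt]).as_matrix(); c=np.array([x,y,z])
    F=lambda v: (proj('side',c+R@np.array(v))-off)*8
    return F
# cover frame: x along +world x approx, y left. near camera = +y. image left=+x
names=[((.027,.027,-.042),(372,512)),((.027,-.027,-.042),(408,438)),((-.027,-.027,-.042),(580,468)),((-.027,.027,-.042),(530,550)),((0,-.02,.048),(490,236))]
def res(q):
    F=pts(q); return np.concatenate([F(v)-np.array(o) for v,o in names])
r=least_squares(res,[.387,-.275,.11,0]);print(r.x,np.degrees(r.x[3]),r.fun)
E
```

```text
tip [336.2606 322.9315]
root [ 93.2179 271.1623]
[ 0.4217 -0.4121  0.0266  0.079 ] 4.523524256466571 [ -1.4692   4.8975   7.475    9.4222 -10.5877   2.2848  -1.9067  -8.6299
   6.4968  -7.4839]
```

View pics/i3.png

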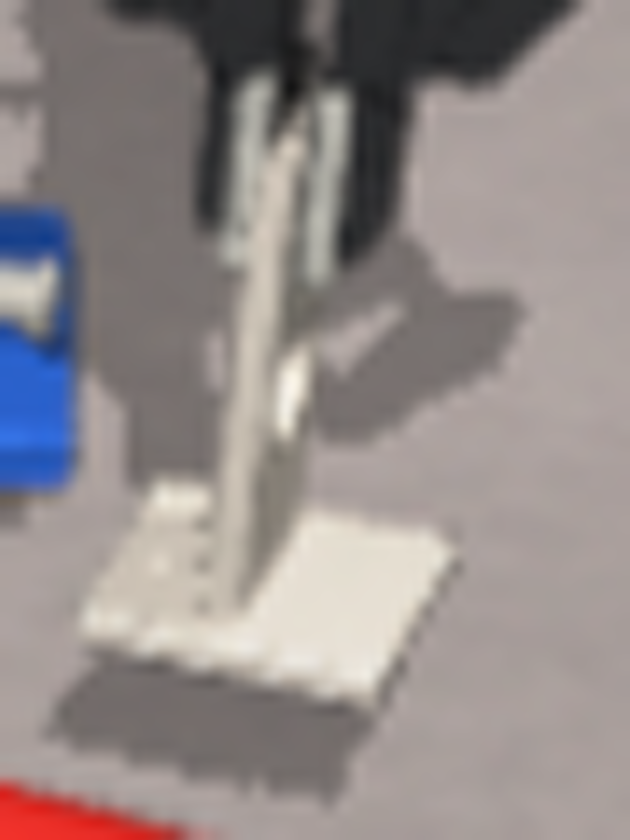

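```bash
python3 - <<'E'
from h import *
np.set_printoptions(precision=4,suppress=True)
from scipy.optimize import least_squares
off=np.array([380,160]); bias=np.array([9.5,10])
names=[((.027,.027,-.042),(368.6,509)),((.027,-.027,-.042),(411,437)),((-.027,-.027,-.042),(580,471)),((-.027,.027,-.042),(536,542)),((-.003,-.02,.048),(491,232))]
for y in (-.272,-.2755,-.279):
  def res(q):
    x,z,ty,tx=q; R=Ro.from_euler('z',2.2,degrees=True)*Ro.from_euler('yx',[ty,tx]); c=np.array([x,y,z])
    return np.concatenate([(proj('side',c+R.apply(v))-off)*8+bias-np.array(o) for v,o in names])
  r=least_squares(res,[.387,.11,0,0]);print(y,r.x[:2],np.degrees(r.x[2:]),r.fun.round(1))
E
```

```text
-0.272 [0.3905 0.1061] [ 5.2427 -5.4073] [ -9.4  20.5   0.2   1.    2.   -9.1  -1.9  13.6   7.7 -24.5]
-0.2755 [0.3914 0.1041] [ 5.2576 -5.3138] [ -9.   20.1   0.4   1.1   1.7  -9.1  -2.   13.1   7.7 -23.9]
-0.279 [0.3923 0.1022] [ 5.2723 -5.2221] [ -8.7  19.8   0.5   1.3   1.4  -9.   -2.2  12.6   7.7 -23.4]
```

```bash
python3 - <<'E'
from h import *
np.set_printoptions(precision=4,suppress=True)
from scipy.optimize import least_squares
off=np.array([380,160]); bias=np.array([9.5,10])
names=[((.027,.027,-.042),(368.6,509)),((.027,-.027,-.042),(411,437)),((-.027,-.027,-.042),(580,471)),((-.027,.027,-.042),(536,542)),((0,.02,.048),(485,240)),((0,.02,-.042),(449,505))]
for y in (-.272,-.2755,-.279):
  def res(q):
    x,z,ty,tx=q; R=Ro.from_euler('z',2.2,degrees=True)*Ro.from_euler('yx',[ty,tx]); c=np.array([x,y,z])
    return np.concatenate([(proj('side',c+R.apply(v))-off)*8+bias-np.array(o) for v,o in names])
  r=least_squares(res,[.387,.11,0,0]);print(y,r.x[:2],np.degrees(r.x[2:]),r.fun.round(1))
E
```

```text
-0.272 [0.3864 0.1126] [1.376  2.8289] [-8.  -3.3 -0.4 -1.2  1.9 -1.5  0.8 -0.5  0.1 -2.4  5.4  9. ]
-0.2755 [0.3873 0.1107] [1.3967 2.9107] [-7.6 -3.5 -0.3 -1.   1.6 -1.4  0.6 -0.8  0.  -2.   5.5  8.8]
-0.279 [0.3882 0.1087] [1.4173 2.992 ] [-7.3 -3.7 -0.1 -0.7  1.3 -1.3  0.4 -1.2  0.  -1.5  5.5  8.6]
```

The fit puts the eye at (0.387, −0.2755, 0.1107), which lies on the peg's axis. Next I'll slide it on.

Call:
move_arm --pt "0 0.012 0 0 0 0 -1" --pt "0 0.012 0 0 0 0 -1" --pt "0 0.012 0 0 0 0 -1" --pt "0 0.01 0 0 0 0 -1" --pt "0 0.01 0 0 0 0 -1" --pt "0 0 0 0 0 0 -1"

```text
clock: 6.88
position: [0.4464, -0.2725, 0.1272]
ee_rot: [0.693, 0.721, 0.0, -0.0]
ft_force: [-0.4, 0.3, -1.4]
grip_width: 0.059
```

```bash
python3 - <<'E'
from h import *
for n in ("side",):
    p,d=viewer.camera(n); cv2.imwrite(f"pics/{n}6.png",p[:,:,::-1])
s=cv2.imread('pics/side6.png')
crop(s,370,150,90,90,7,'pics/j2.png')
st()
E
```

```text
t 6.925 p [ 0.4458 -0.2727  0.1272] yaw 2.28 tilt [-0.0002  0.0002] q [ 0.881  0.231 -0.468  1.838  0.116  1.1    0.41 ] F [-0.96 -0.13 -2.29] M [ 0.001 -0.07  -0.084] g 0.061
```

View pics/j2.png

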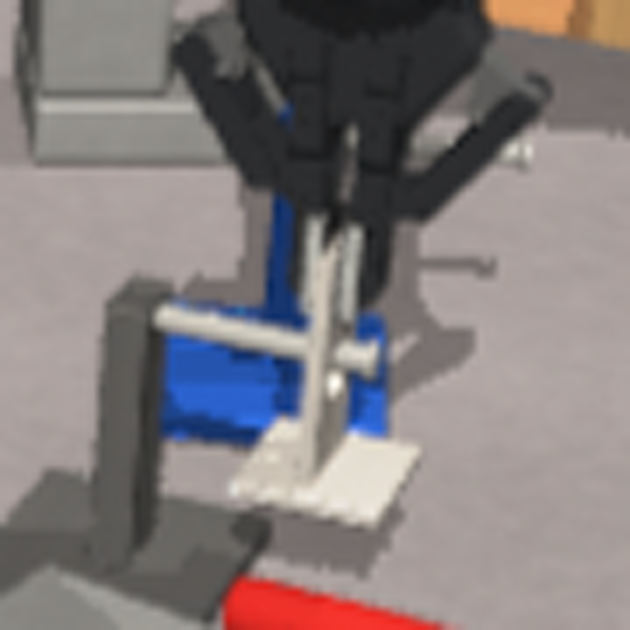

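j2: the peg passes through the eye, with the button at (365,357) out in front of the tab and no contact force. I'll carry on, lower it and release.

Call:
move_arm --pt "0 0.01 0 0 0 0 -1" --pt "0 0.01 0 0 0 0 -1" --pt "0 0.008 0 0 0 0 -1" --pt "0 0 0.002 0 0 0 -1" --pt "0 0 0.002 0 0 0 -1" --pt "0 0 0 0 0 0 -0.6" --pt "0 0 0 0 0 0 -0.4" --pt "0 0 0 0 0 0 -0.2" --pt "0 0 0 0 0 0 -0.1" --pt "0 0 0 0 0 0 -0.1"

```text
clock: 8.18
position: [0.4736, -0.2718, 0.1233]
ee_rot: [0.693, 0.721, -0.0, 0.0]
ft_force: [0.2, 0.2, -0.5]
grip_width: 0.449
```

```bash
python3 - <<'E'
from h import *
for n in ("side",):
    p,d=viewer.camera(n); cv2.imwrite(f"pics/{n}7.png",p[:,:,::-1])
s=cv2.imread('pics/side7.png')
crop(s,370,140,90,100,6,'pics/k2.png')
st()
E
```

```text
t 8.225 p [ 0.4736 -0.2717  0.1233] yaw 2.26 tilt [-0.     -0.0001] q [ 0.845  0.286 -0.47   1.783  0.143  1.107  0.366] F [-0.48 -0.9  -0.15] M [ 0.013 -0.037  0.103] g 0.448
```

View pics/k2.png

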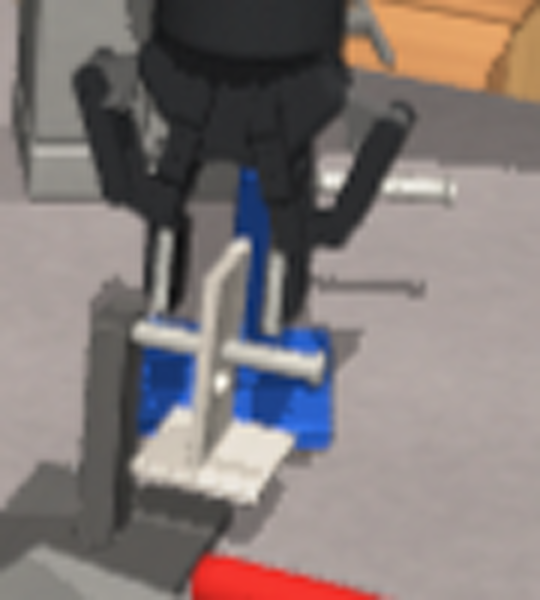

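k2: the cover hangs on the peg between post and button, at about (210,350), and the fingers are clear. I'll retreat upward, then refine the key and keyway measurements.

Call:
move_arm --pt "0 0 -0.02 0 0 0 -0.1" --pt "0 0 -0.045 0 0 0 0.2" --pt "0 0 -0.05 0 0 0 0.5"

```text
clock: 8.6
position: [0.4732, -0.2715, 0.2392]
ee_rot: [0.693, 0.721, -0.0, -0.001]
ft_force: [0.7, -0.2, 0.4]
grip_width: 0.746
```

```bash
python3 - <<'E'
from h import *
np.set_printoptions(precision=4,suppress=True)
from scipy.optimize import minimize
ims=[]
for n in ("side","top"):
    p,d=viewer.camera(n); cv2.imwrite(f"pics/{n}8.png",p[:,:,::-1]); np.save(f"pics/{n}8.npy",d)
st()
def mask(n):
    m=[]
    for k in (0,1,8):
        try: im=cv2.imread(f'pics/{n}{k}.png').astype(float)
        except Exception: continue
        m.append(im)
    im=np.mean(m,0); return im
S=mask('side');T=mask('top')
ms=(S.max(2)<60).astype(np.uint8); mt=(T.max(2)<55).astype(np.uint8)
reg={'side':(220,322,30,35),'top':(158,212,16,22)}
K=8
def hull(n,q,z0=.050,z1=.086):
    x,y,a=q; c,s=np.cos(a),np.sin(a)
    P=[proj(n,[x+c*i*.016-s*j*.005,y+s*i*.016+c*j*.005,z]) for i in(1,-1) for j in (1,-1) for z in (z0,z1)]
    return cv2.convexHull(np.array(P,np.float32))[:,0]
def soft(n,q,b):
    x0,y0,w,h=reg[n]; im=np.zeros((h*K,w*K),np.uint8)
    H=(hull(n,q)+b-np.array([x0,y0])+.5)*K
    cv2.fillConvexPoly(im,np.round(H*16).astype(np.int32),255,shift=4)
    return cv2.resize(im,(w,h),interpolation=cv2.INTER_AREA)/255.
def tgt(I,n,bg,fg):
    x0,y0,w,h=reg[n]; g=I[y0:y0+h,x0:x0+w].max(2); return np.clip((bg-g)/(bg-fg),0,1)
ts=tgt(S,'side',110,40);tt=tgt(T,'top',90,35)
cv2.imwrite('pics/ms.png',cv2.resize(np.hstack([ts*255,soft('side',[.573,.31,0],np.array([1.2,1.25]))*255]),None,fx=10,fy=10,interpolation=0))
cv2.imwrite('pics/mt.png',cv2.resize(np.hstack([tt*255,soft('top',[.573,.31,0],np.zeros(2))*255]),None,fx=15,fy=15,interpolation=0))
for nm,f in (('top',lambda q:((soft('top',q,np.zeros(2))-tt)**2).sum()),('side',lambda q:((soft('side',q,np.array([1.2,1.25]))-ts)**2).sum())):
    best=None
    for a0 in (-.05,.05):
        r=minimize(f,[.573,.312,a0],method='Nelder-Mead',options=dict(initial_simplex=[[.573,.312,a0],[.577,.312,a0],[.573,.316,a0],[.573,.312,a0+.1]],xatol=1e-4,fatol=1e-3))
        print(nm,r.x,np.degrees(r.x[2]),r.fun)
f=lambda q:((soft('top',q[:3],q[3:5])-tt)**2).sum()+.0*0
E
```

```text
t 8.7 p [ 0.4759 -0.2725  0.244 ] yaw 2.27 tilt [ 0.0073 -0.0046] q [ 0.862  0.185 -0.48   1.634  0.089  1.336  0.408] F [ 0.2   0.51 -0.68] M [ 0.026  0.022 -0.068] g 0.749
top [ 0.5791  0.3137 -0.0936] -5.36319938439411 27.566848732687045
top [0.5791 0.3132 0.0458] 2.6246143238927777 26.35254234703118
side [ 0.5788  0.3121 -0.2035] -11.660800590729018 47.74898249495876
side [ 0.5782  0.3126 -0.2026] -11.610820918651594 47.809851391537[ WARN:0@14.899] global loadsave.cpp:1063 imwrite_ Unsupported depth image for selected encoder is fallbacked to CV_8U.
```

```bash
python3 - <<'E'
from h import *
t=np.mean([cv2.imread(f'pics/top{k}.png').astype(float) for k in (4,5)],0).astype(np.uint8)
crop(t,303,265,40,40,15,'pics/l0.png')
t=cv2.imread('pics/top8.png'); crop(t,150,200,45,45,13,'pics/l1.png')
E
```

```text
(no output)
```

View pics/mt.png

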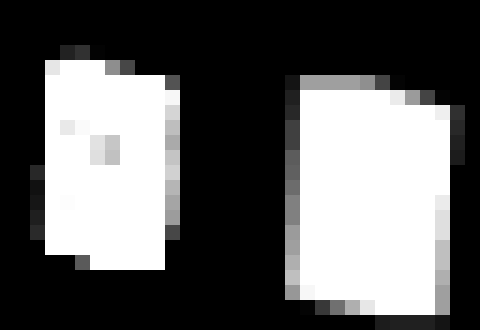

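View pics/l0.png

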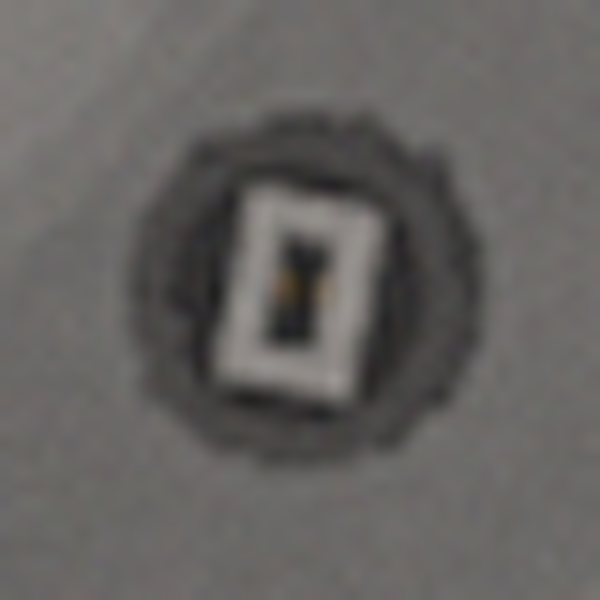

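View pics/l1.png

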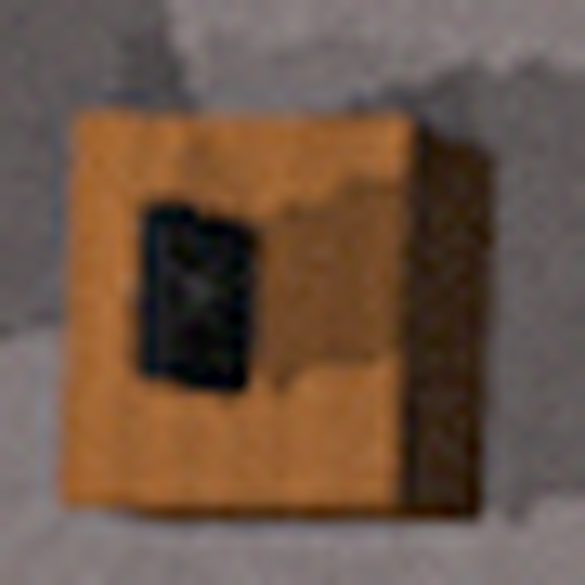

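View pics/side8.png

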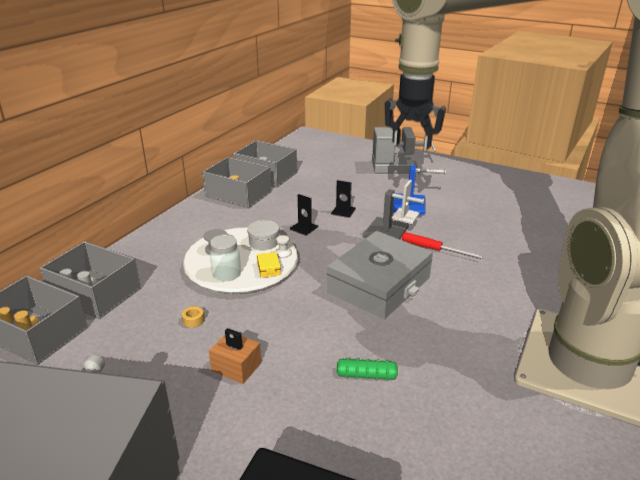

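The bow in l1 spans (140–255, 205–390), lined up with the block. In l0 the keyway slot centre is at (300,292), tilted a few degrees. Key estimate: bow at (0.578, 0.313), yaw about −1.5°. I'll move above the key.

```bash
python3 - <<'E'
from h import *
p,R=plan([.578,.313,.165],88.5,13,0,p0=[.4737,-.2717,.239])
# keyway from l0
for nm,z,L in (('plate',.074,[(247,185),(383,212),(350,400),(215,378)]),('slot',.074,[(283,243),(328,247),(315,345),(270,340)])):
    c=np.array([at('top',303-.5+.5/15+(u+.0)/15,265-.5+(v)/15,z) for u,v in L]); print(nm,c.mean(0).round(4),[round(float(np.linalg.norm(c[i]-c[(i+1)%4]))*1e3,1) for i in range(4)],np.degrees([np.arctan2(*(c[i]-c[j])[[1,0]]) for i,j in ((0,3),(1,2),(0,1),(3,2))]).round(1))
print('rim',at('top',303-.5+307/15,265-.5+288/15,.073))
E
```

```text
[[0.045, 0.01, 0.006, 0.0, 0.0, -6.6, 0], [0.043, 0.015, 0.005, 0.0, 0.1, -6.7, 0], [0.041, 0.019, 0.006, 0.0, 0.0, -6.6, 0], [0.039, 0.025, 0.005, 0.0, 0.1, -6.6, 0], [0.035, 0.028, 0.006, 0.0, 0.0, -6.7, 0], [0.032, 0.033, 0.006, 0.1, 0.1, -6.6, 0], [0.028, 0.036, 0.005, 0.0, 0.0, -6.6, 0], [0.024, 0.039, 0.006, 0.0, 0.0, -6.7, 0], [0.019, 0.042, 0.006, 0.0, 0.1, -6.6, 0], [0.014, 0.043, 0.005, 0.0, 0.0, -6.6, 0], [0.009, 0.045, 0.006, 0.0, 0.0, -6.7, 0], [0.004, 0.046, 0.006, 0.0, 0.1, -6.6, 0], [-0.002, 0.045, 0.006, 0.0, 0.0, -6.6, 0]]
end [0.5782 0.3127 0.1645] 88.47
plate [ 0.4452 -0.048   0.074 ] [20.5, 28.0, 20.2, 28.7] [-8.5 -9.1 79.8 81.8]
slot [ 0.4452 -0.048   0.074 ] [6.7, 14.5, 6.7, 14.4] [-6.7 -6.7 85.9 84.7]
rim [ 0.44600258 -0.04912013  0.073     ]
```

Call:
move_arm --pt "0.045 0.01 0.006 0 0 -6.6 0" --pt "0.043 0.015 0.005 0 0 -6.7 0" --pt "0.041 0.019 0.006 0 0 -6.6 0" --pt "0.039 0.025 0.005 0 0 -6.6 0" --pt "0.035 0.028 0.006 0 0 -6.7 0" --pt "0.032 0.033 0.006 0 0 -6.6 0" --pt "0.028 0.036 0.005 0 0 -6.6 0" --pt "0.024 0.039 0.006 0 0 -6.7 0" --pt "0.019 0.042 0.006 0 0 -6.6 0" --pt "0.014 0.043 0.005 0 0 -6.6 0"

```text
clock: 9.95
position: [0.5538, 0.1792, 0.1818]
ee_rot: [0.184, 0.983, -0.0, 0.0]
ft_force: [1.1, 0.2, 0.1]
grip_width: 0.5
```

Call:
move_arm --pt "0.009 0.045 0.006 0 0 -6.7 0" --pt "0.004 0.046 0.006 0 0 -6.6 0" --pt "-0.002 0.045 0.006 0 0 -6.6 0" --pt "0 0 0 0 0 0 0" --pt "0 0 0 0 0 0 0"

```text
clock: 10.58
position: [0.578, 0.3123, 0.1638]
ee_rot: [0.014, 1.0, -0.0, -0.0]
ft_force: [0.3, -0.5, 0.2]
grip_width: 0.5
```

```bash
python3 - <<'E'
from h import *
o=st()
for n in ("side","top"):
    p,d=viewer.camera(n); cv2.imwrite(f"pics/{n}9.png",p[:,:,::-1]); np.save(f"pics/{n}9.npy",d)
s=cv2.imread('pics/side9.png');t=cv2.imread('pics/top9.png')
crop(s,180,240,110,150,5,'pics/m2.png')
st()
E
```

```text
t 10.575 p [0.578  0.3123 0.1638] yaw 88.4 tilt [-0.0004 -0.0006] q [ 0.046  0.6   -0.888  1.418  0.467  1.343  0.683] F [ 0.25 -0.49  0.22] M [-0.036 -0.013 -0.017] g 0.5
t 10.675 p [0.5785 0.3113 0.1644] yaw 88.32 tilt [ 0.0006 -0.0009] q [ 0.048  0.599 -0.888  1.418  0.467  1.343  0.683] F [ 0.25 -1.25 -0.15] M [-0.019 -0.043 -0.006] g 0.502
```

View pics/m2.png

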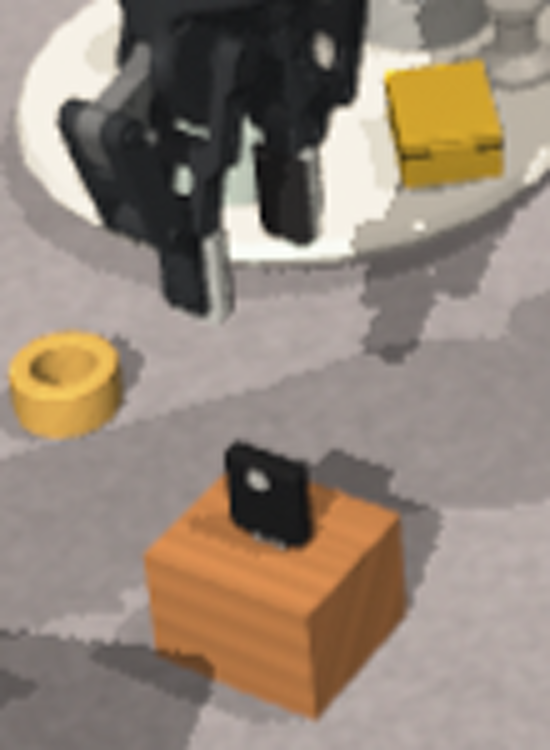

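View pics/top9.png

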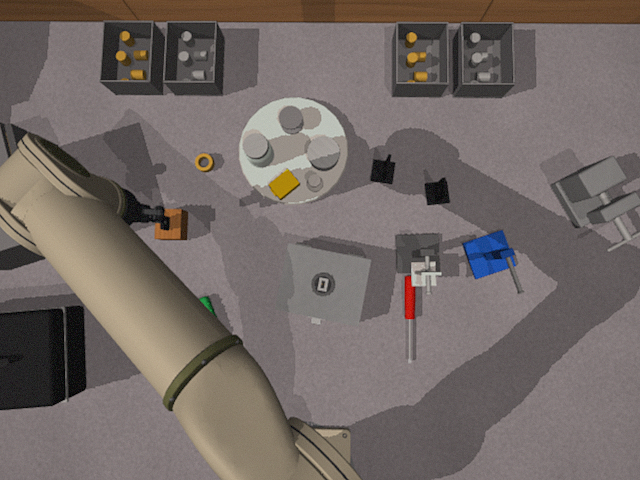

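```bash
python3 - <<'E'
from h import *
np.set_printoptions(precision=1,suppress=True)
p=np.array([.5783,.3118,.1642]);R=toolR(88.4)
off=np.array([180,240]);b=np.array([1.2,1.25])
for w in (-.011,.011):
  for s in (1,-1):
    for z in (-.006,):print('pad tip corner',w,s,(proj('side',p+R@[w,s*.0213,z])+b-off)*5)
for x in (.562,.594):
  for z in (.05,.086): print('bow',x,z,(proj('side',[x,.3118,z])+b-off)*5)
E
```

```text
pad tip corner -0.011 1 [178.6 284.7]
pad tip corner -0.011 -1 [256.5 219.7]
pad tip corner 0.011 1 [231.4 304.7]
pad tip corner 0.011 -1 [308.3 238.4]
bow 0.562 0.05 [308.8 544.5]
bow 0.562 0.086 [301.7 467.3]
bow 0.594 0.05 [235.5 516.2]
bow 0.594 0.086 [227.2 439.4]
```

Call:
move_arm --pt "0 0 0.03 0 0 0 0" --pt "0 0 0.03 0 0 0 0" --pt "0 0 0.025 0 0 0 0" --pt "0 0 0.015 0 0 0 0" --pt "0 0 0.008 0 0 0 0" --pt "0 0 0 0 0 0 -0.3" --pt "0 0 0 0 0 0 -0.7" --pt "0 0 0 0 0 0 -1" --pt "0 0 0 0 0 0 -1" --pt "0 0 0 0 0 0 -1" --force 90

```text
clock: 11.92
position: [0.5784, 0.3132, 0.0574]
ee_rot: [0.013, 1.0, 0.0, 0.001]
ft_force: [-1.0, -0.3, 5.2]
grip_width: 0.101
```

```bash
python3 - <<'E'
from h import *
o=st()
for n in ("side",):
    p,d=viewer.camera(n); cv2.imwrite(f"pics/{n}10.png",p[:,:,::-1])
s=cv2.imread('pics/side10.png')
crop(s,190,280,90,110,6,'pics/n2.png')
st()
E
```

```text
t 11.925 p [0.5784 0.3132 0.0574] yaw 88.46 tilt [0.0016 0.0007] q [ 0.021  0.699 -0.836  1.514  0.545  1.171  0.632] F [-1.03 -0.29  5.23] M [-0.141  0.154  0.043] g 0.101
t 11.975 p [0.5785 0.3132 0.0574] yaw 88.45 tilt [0.0015 0.0007] q [ 0.021  0.699 -0.836  1.514  0.545  1.171  0.632] F [-1.07 -1.22  6.48] M [-0.217  0.129 -0.051] g 0.099
```

View pics/n2.png

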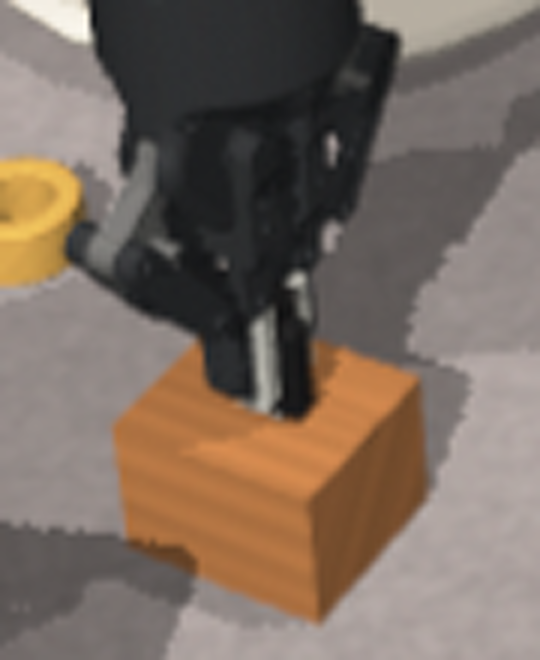

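The jaws closed on the bow at about 9 mm, which is right. I'll lift.

Call:
move_arm --pt "0 0 -0.01 0 0 0 -1" --pt "0 0 -0.02 0 0 0 -1" --pt "0 0 -0.03 0 0 0 -1" --pt "0 0 -0.03 0 0 0 -1" --pt "0 0 -0.02 0 0 0 -1" --pt "0 0 0 0 0 0 -1"

```text
clock: 12.72
position: [0.5785, 0.3134, 0.1682]
ee_rot: [0.013, 1.0, 0.001, 0.001]
ft_force: [0.1, 0.7, -0.5]
grip_width: 0.097
```

```bash
python3 - <<'E'
from h import *
o=st()
for n in ("side",):
    p,d=viewer.camera(n); cv2.imwrite(f"pics/{n}11.png",p[:,:,::-1])
s=cv2.imread('pics/side11.png')
crop(s,190,220,90,140,5,'pics/o2.png')
st()
plan([.4452,-.048,.165],81.5,9,-1)
E
```

```text
t 12.725 p [0.5785 0.3134 0.1682] yaw 88.46 tilt [0.0026 0.0012] q [ 0.046  0.597 -0.891  1.414  0.466  1.347  0.684] F [ 0.11  0.68 -0.47] M [-0.053  0.05   0.009] g 0.097
t 12.775 p [0.578  0.3129 0.1665] yaw 88.46 tilt [0.0007 0.    ] q [ 0.046  0.598 -0.89   1.415  0.466  1.346  0.684] F [-0.05 -0.37 -1.69] M [ 0.015  0.006 -0.016] g 0.103
[[0.014, -0.04, 0.0, 0.0, 0.0, 0.8, -1], [0.013, -0.041, 0.0, 0.0, 0.0, 0.7, -1], [0.012, -0.041, 0.0, 0.0, 0.0, 0.8, -1], [0.012, -0.041, 0.001, 0.0, 0.0, 0.8, -1], [0.012, -0.041, 0.0, 0.0, 0.0, 0.8, -1], [0.011, -0.041, 0.0, 0.0, 0.0, 0.7, -1], [0.01, -0.042, 0.0, 0.0, 0.0, 0.8, -1], [0.01, -0.041, 0.0, 0.0, 0.0, 0.8, -1], [0.009, -0.042, 0.0, 0.0, 0.0, 0.8, -1]]
end [ 0.4454 -0.0478  0.1654] 81.46
```

View pics/o2.png

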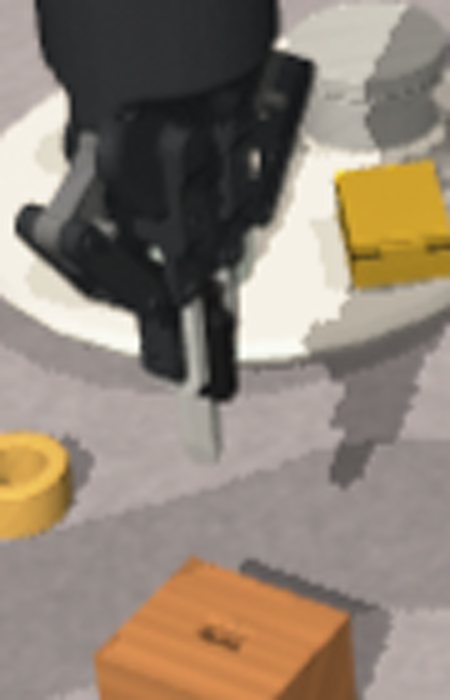

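o2: the key is held blade down, tip at about (205,462), and the block stayed put. I'll move over the keyway.

Call:
move_arm --pt "0.014 -0.04 0 0 0 0.8 -1" --pt "0.013 -0.041 0 0 0 0.7 -1" --pt "0.012 -0.041 0 0 0 0.8 -1" --pt "0.012 -0.041 0 0 0 0.8 -1" --pt "0.012 -0.041 0 0 0 0.8 -1" --pt "0.011 -0.041 0 0 0 0.7 -1" --pt "0.01 -0.042 0 0 0 0.8 -1" --pt "0.01 -0.041 0 0 0 0.8 -1" --pt "0.009 -0.042 0 0 0 0.8 -1" --pt "0 0 0 0 0 0 -1"

```text
clock: 14.02
position: [0.4436, -0.0513, 0.1651]
ee_rot: [0.077, 0.997, -0.001, -0.001]
ft_force: [-0.2, 0.3, 0.2]
grip_width: 0.099
```

Call:
move_arm --pt "0 0 0.02 0 0 0 -1" --pt "0 0 0.015 0 0 0 -1" --pt "0 0 0 0 0 0 -1" --pt "0 0 0 0 0 0 -1"

```text
clock: 14.52
position: [0.4455, -0.0474, 0.1315]
ee_rot: [0.074, 0.997, 0.0, -0.0]
ft_force: [-0.0, -0.5, -0.2]
grip_width: 0.105
```

```bash
python3 - <<'E'
from h import *
o=st()
for n in ("side","top"):
    p,d=viewer.camera(n); cv2.imwrite(f"pics/{n}12.png",p[:,:,::-1])
s=cv2.imread('pics/side12.png');t=cv2.imread('pics/top12.png')
crop(s,350,215,60,60,12,'pics/p2.png')
crop(t,265,225,120,120,5,'pics/p1.png')
st()
E
```

```text
t 14.525 p [ 0.4455 -0.0474  0.1315] yaw 81.51 tilt [0.     0.0003] q [ 0.878  0.101 -0.896  1.993  0.089  1.087  1.365] F [-0.03 -0.53 -0.2 ] M [ 0.027 -0.051  0.01 ] g 0.105
t 14.625 p [ 0.4457 -0.0477  0.1318] yaw 81.48 tilt [ 0.0008 -0.0001] q [ 0.878  0.1   -0.896  1.993  0.089  1.087  1.365] F [ 0.56 -0.04 -0.04] M [-0.034  0.042 -0.037] g 0.102
```

View pics/p2.png

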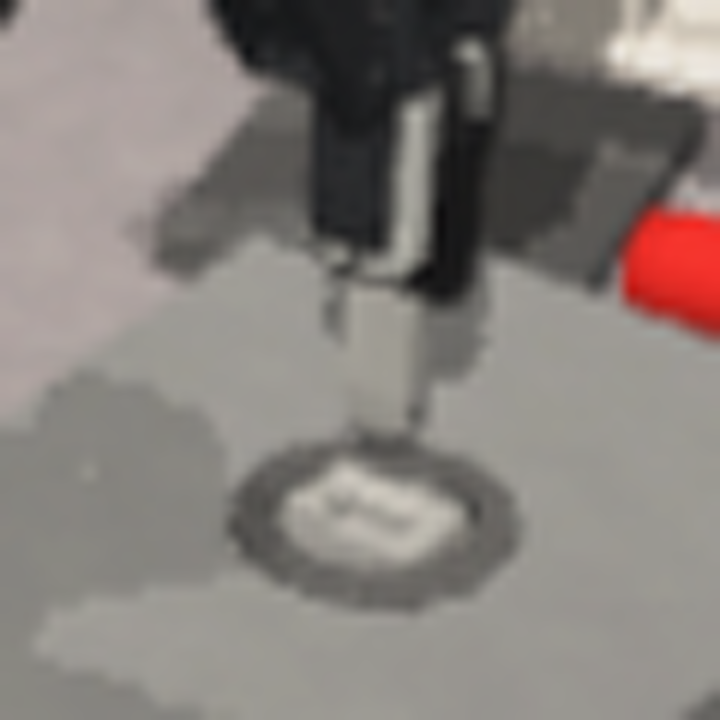

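View pics/p1.png

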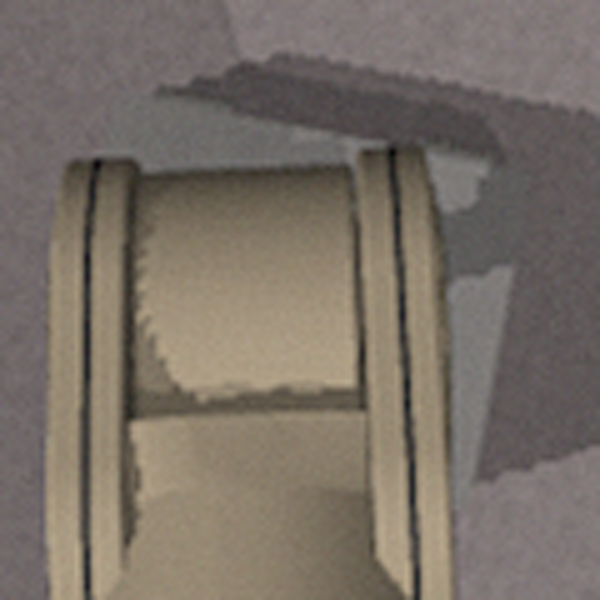

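p2: the blade tip is at about (385,437) and the slot runs (325,500)–(412,522), centre (370,510). Next I'll compare this offset with the expected one.

```bash
python3 - <<'E'
from h import *
np.set_printoptions(precision=1,suppress=True)
off=np.array([350,215]);b=np.array([1.2,1.25])
f=lambda X:((proj('side',X)+b-off+.5)*12)
p=np.array([.4456,-.0476,.1317])
print('tcp',f(p),'key tip',f(p-[0,0,.0394]),'bow under',f(p-[0,0,.0074]))
a=np.radians(-8.5);u=np.array([np.cos(a),np.sin(a),0])
for d in (-.007,.007): print('blade at bow',f(p-[0,0,.0074]+u*d),'tip',f(p-[0,0,.0394]+u*d*4/7))
k=np.array([.4452,-.048,.074])
print('kw',f(k),f(k+u*.008),f(k-u*.008))
for i in range(3):
    e=np.zeros(3);e[i]=.001;print('per mm',i,f(k+e)-f(k))
s=cv2.imread('pics/side12.png');crop(s,370,238,28,30,22,'pics/p3.png')
s=cv2.imread('pics/side9.png');crop(s,365,240,36,30,20,'pics/p4.png')
E
```

```text
tcp [392.2 243. ] key tip [379.3 431.3] bow under [389.8 278.9]
blade at bow [423.8 291.1] tip [398.4 438.5]
blade at bow [356.  266.6] tip [360.2 424.2]
kw [376.3 516.2] [338.6 501.8] [414.3 530.7]
per mm 0 [-5.1 -1.4]
per mm 1 [-2.1  2.7]
per mm 2 [ 0.3 -4.6]
```

View pics/p3.png

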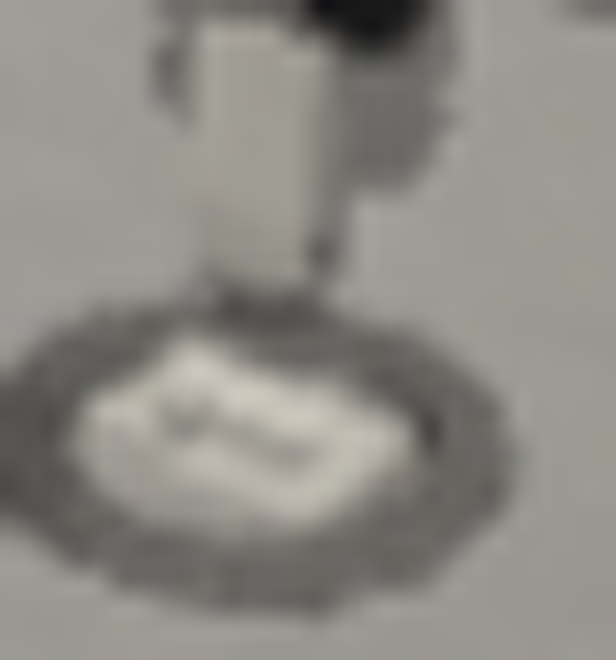

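View pics/p4.png

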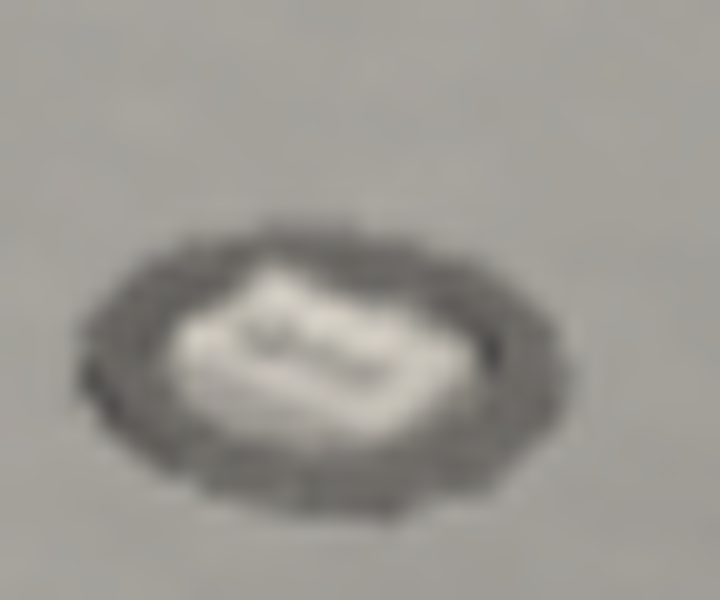

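Call:
move_arm --pt "-0.0006 -0.001 0.006 0 0 0 -1" --pt "0 0 0.006 0 0 0 -1" --pt "0 0 0.003 0 0 0 -1" --pt "0 0 0 0 0 0 -1" --pt "0 0 0 0 0 0 -1"

```text
clock: 15.25
position: [0.4458, -0.0489, 0.1164]
ee_rot: [0.074, 0.997, -0.0, 0.0]
ft_force: [0.8, 0.2, -0.7]
grip_width: 0.097
```

```bash
python3 - <<'E'
from h import *
o=st()
for n in ("side",):
    p,d=viewer.camera(n); cv2.imwrite(f"pics/{n}13.png",p[:,:,::-1])
s=cv2.imread('pics/side13.png')
crop(s,365,235,32,32,20,'pics/q2.png')
o=st()
np.set_printoptions(precision=1,suppress=True)
off=np.array([365,235]);b=np.array([1.2,1.25])
f=lambda X:((proj('side',X)+b-off+.5)*20)
p=o['position']
a=np.radians(-8.5);u=np.array([np.cos(a),np.sin(a),0]);w=np.array([-u[1],u[0],0])
for h in (.0164,.0304,.0394): 
  hw=.007 if h<.035 else .004; ht=.0025 if h<.035 else .0012
  print(h,[f(p-[0,0,h]+u*d*hw+w*e*ht) for d in (-1,1) for e in (1,)],f(p-[0,0,h]-u*hw-w*ht))
k=np.array([.4460,-.0488,.074]);print('slot',[f(k+u*.008*i+w*.0035*j) for i,j in ((1,1),(1,-1),(-1,-1),(-1,1))])
E
```

```text
t 15.25 p [ 0.4458 -0.0489  0.1164] yaw 81.46 tilt [ 0.0002 -0.0001] q [ 0.87   0.127 -0.893  2.009  0.114  1.056  1.346] F [ 0.84  0.15 -0.75] M [-0.013  0.047  0.013] g 0.097
t 15.3 p [ 0.4459 -0.049   0.1165] yaw 81.46 tilt [ 0.0003 -0.0001] q [ 0.87   0.127 -0.893  2.009  0.114  1.056  1.346] F [-0.23 -0.06  0.61] M [ 0.018 -0.03   0.023] g 0.099
0.0164 [array([383. , 282.1]), array([271.2, 240.6])] [407.1 262.1]
0.0304 [array([375.1, 392.1]), array([264.1, 350.1])] [399.1 371.9]
0.0394 [array([352.6, 447.7]), array([289.4, 423.7])] [364. 438.]
slot [array([243.5, 444.9]), array([277.2, 416.8]), array([403.2, 464.8]), array([369.7, 493.3])]
```

View pics/q2.png

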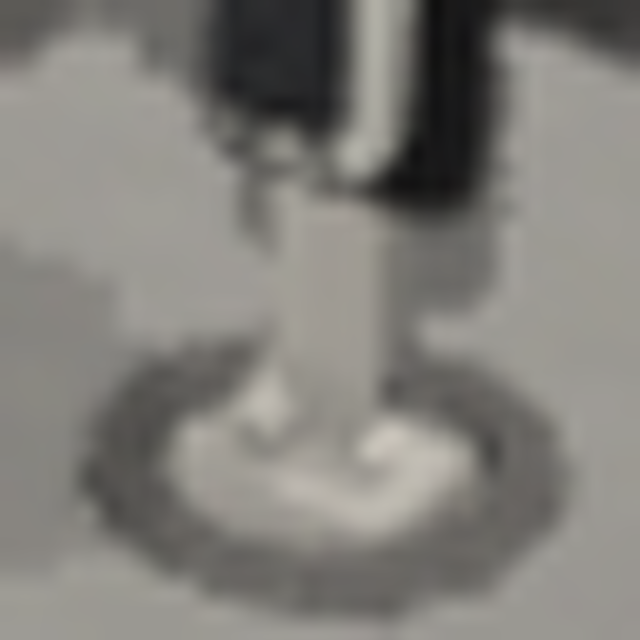

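q2: the tip is at about (330,440), just above the slot, and seems about 1 mm toward −x. I'll correct by 1.2 mm and probe downward in small steps, watching the force.

Call:
move_arm --pt "-0.0012 0 0 0 0 0 -1" --pt "0 0 0.002 0 0 0 -1" --pt "0 0 0.002 0 0 0 -1" --pt "0 0 0.001 0 0 0 -1" --pt "0 0 0 0 0 0 -1"

```text
clock: 15.92
position: [0.4468, -0.0491, 0.1112]
ee_rot: [0.074, 0.997, -0.0, -0.0]
ft_force: [-0.2, 0.0, 0.7]
grip_width: 0.103
```

```bash
python3 - <<'E'
from h import *
st()
E
```

```text
t 15.925 p [ 0.4468 -0.0491  0.1112] yaw 81.46 tilt [-0.0001 -0.    ] q [ 0.865  0.139 -0.892  2.011  0.125  1.046  1.336] F [-0.2   0.02  0.73] M [ 0.002 -0.002  0.014] g 0.103
```

Call:
move_arm --pt "0 0 0.0015 0 0 0 -1" --pt "0 0 0.0015 0 0 0 -1" --pt "0 0 0 0 0 0 -1"

```text
clock: 16.3
position: [0.4468, -0.0492, 0.1082]
ee_rot: [0.074, 0.997, -0.0, -0.0]
ft_force: [-0.2, 0.2, -0.4]
grip_width: 0.099
```

```bash
python3 - <<'E'
from h import *
st()
for n in ("side",):
    p,d=viewer.camera(n); cv2.imwrite(f"pics/{n}14.png",p[:,:,::-1])
s=cv2.imread('pics/side14.png')
crop(s,365,235,32,32,20,'pics/r2.png')
st()
E
```

```text
t 16.3 p [ 0.4468 -0.0492  0.1082] yaw 81.46 tilt [-0.0002 -0.    ] q [ 0.862  0.145 -0.891  2.014  0.13   1.04   1.332] F [-0.23  0.16 -0.43] M [-0.055  0.006  0.046] g 0.099
t 16.35 p [ 0.4469 -0.0491  0.1082] yaw 81.46 tilt [-0.0001 -0.    ] q [ 0.862  0.144 -0.891  2.014  0.13   1.04   1.332] F [ 0.16 -0.47 -0.29] M [-0.018  0.047  0.008] g 0.093
```

View pics/r2.png

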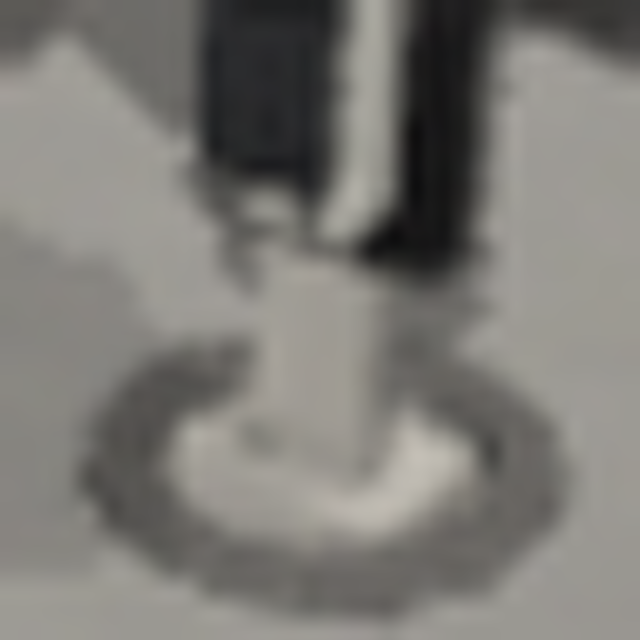

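r2: the tip is 5 mm down in the slot with no force, and the blade at (265–385) is nearly centred on the slot (245–390). Carrying on.

Call:
move_arm --pt "0 0 0.0015 0 0 0 -1" --pt "0 0 0.0015 0 0 0 -1" --pt "0 0 0 0 0 0 -1"

```text
clock: 16.73
position: [0.4468, -0.0491, 0.1052]
ee_rot: [0.074, 0.997, 0.0, -0.0]
ft_force: [-1.2, -0.3, 0.2]
grip_width: 0.098
```

```bash
python3 - <<'E'
from h import *
st()
E
```

```text
t 16.725 p [ 0.4468 -0.0491  0.1052] yaw 81.46 tilt [-0.0002  0.    ] q [ 0.86   0.15  -0.89   2.017  0.135  1.034  1.328] F [-1.24 -0.25  0.16] M [ 0.007  0.008 -0.013] g 0.098
```

Call:
move_arm --pt "0 0 0.0015 0 0 0 -1" --pt "0 0 0.0015 0 0 0 -1" --pt "0 0 0 0 0 0 -1"

```text
clock: 17.1
position: [0.4466, -0.0491, 0.102]
ee_rot: [0.074, 0.997, 0.0, -0.0]
ft_force: [-0.6, 0.9, -1.1]
grip_width: 0.1
```

```bash
python3 - <<'E'
from h import *
st()
E
```

```text
t 17.1 p [ 0.4466 -0.0491  0.102 ] yaw 81.46 tilt [-0.0006  0.0001] q [ 0.858  0.155 -0.889  2.021  0.141  1.028  1.323] F [-0.64  0.91 -1.09] M [0.052 0.351 0.021] g 0.1
```

Call:
move_arm --pt "0.0005 0 0 0 0 0 -1" --pt "0 0 0.0015 0 0 0 -1" --pt "0 0 0.0015 0 0 0 -1" --pt "0 0 0 0 0 0 -1"

```text
clock: 17.6
position: [0.4465, -0.0491, 0.0992]
ee_rot: [0.074, 0.997, 0.0, 0.0]
ft_force: [-0.8, -0.6, -0.7]
grip_width: 0.098
```

```bash
python3 - <<'E'
from h import *
st()
E
```

```text
t 17.6 p [ 0.4465 -0.0491  0.0992] yaw 81.46 tilt [0.0001 0.    ] q [ 0.856  0.159 -0.888  2.024  0.145  1.021  1.32 ] F [-0.76 -0.57 -0.74] M [-0.014  0.123  0.048] g 0.098
```

Call:
move_arm --pt "0 0 0.0015 0 0 0 -1" --pt "0 0 0.0015 0 0 0 -1" --pt "0 0 0.0015 0 0 0 -1" --pt "0 0 0 0 0 0 -1"

```text
clock: 18.1
position: [0.4464, -0.0493, 0.0946]
ee_rot: [0.075, 0.997, -0.0, -0.0]
ft_force: [-0.6, -1.8, -1.9]
grip_width: 0.101
```

```bash
python3 - <<'E'
from h import *
st()
for n in ("side",):
    p,d=viewer.camera(n); cv2.imwrite(f"pics/{n}15.png",p[:,:,::-1])
s=cv2.imread('pics/side15.png')
crop(s,365,235,32,32,20,'pics/s2.png')
st()
E
```

```text
t 18.1 p [ 0.4464 -0.0493  0.0946] yaw 81.45 tilt [-0.0001 -0.0002] q [ 0.853  0.167 -0.887  2.029  0.153  1.012  1.313] F [-0.57 -1.84 -1.88] M [-0.354  0.084  0.006] g 0.101
t 18.15 p [ 0.4464 -0.0492  0.0946] yaw 81.46 tilt [-0.0001 -0.0002] q [ 0.853  0.167 -0.887  2.029  0.153  1.012  1.313] F [ 0.4  -2.04 -1.11] M [-0.362  0.052  0.015] g 0.101
```

View pics/s2.png

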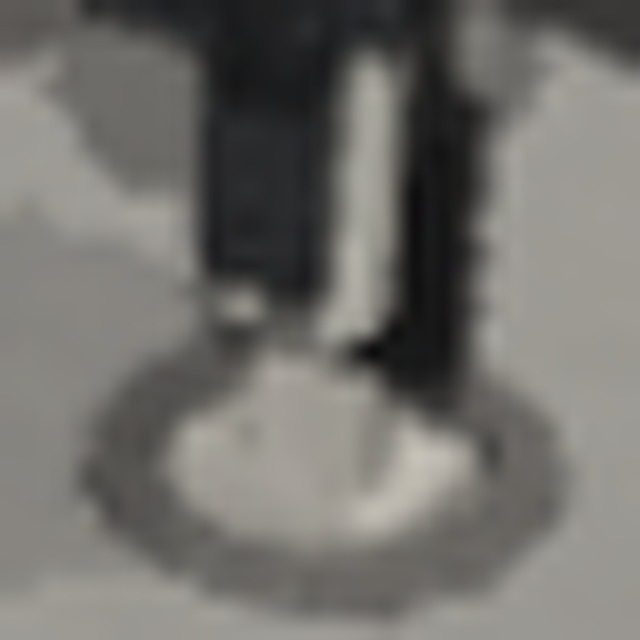

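Call:
move_arm --pt "0 -0.0004 0.001 0 0 0 -1" --pt "0 0 0.0015 0 0 0 -1" --pt "0 0 0.0015 0 0 0 -1" --pt "0 0 0 0 0 0 -1"

```text
clock: 18.65
position: [0.4464, -0.0492, 0.0907]
ee_rot: [0.074, 0.997, 0.0, 0.0]
ft_force: [-0.1, 1.2, 0.2]
grip_width: 0.096
```

```bash
python3 - <<'E'
from h import *
st()
E
```

```text
t 18.65 p [ 0.4464 -0.0492  0.0907] yaw 81.48 tilt [0.0002 0.0003] q [ 0.85   0.174 -0.885  2.032  0.159  1.004  1.308] F [-0.11  1.21  0.15] M [ 0.298  0.02  -0.01 ] g 0.096
```

Call:
move_arm --pt "0 0 0.0015 0 0 0 -1" --pt "0 0 0.0015 0 0 0 -1" --pt "0 0 0.0015 0 0 0 -1" --pt "0 0 0.001 0 0 0 -1" --pt "0 0 0 0 0 0 -1"

```text
clock: 19.27
position: [0.4464, -0.0492, 0.0851]
ee_rot: [0.074, 0.997, 0.0, 0.0]
ft_force: [1.4, 2.4, -2.2]
grip_width: 0.098
```

```bash
python3 - <<'E'
from h import *
st()
E
```

```text
t 19.275 p [ 0.4464 -0.0492  0.0851] yaw 81.47 tilt [0.0002 0.0003] q [ 0.845  0.184 -0.883  2.037  0.169  0.993  1.3  ] F [ 1.45  2.42 -2.22] M [ 0.553 -0.152 -0.003] g 0.098
```

Call:
move_arm --pt "0 0.0003 0.001 0 0 0 -1" --pt "0 0 0.001 0 0 0 -1" --pt "0 0 0.001 0 0 0 -1" --pt "0 0 0 0 0 0 -1"

```text
clock: 19.77
position: [0.4463, -0.0492, 0.082]
ee_rot: [0.074, 0.997, 0.0, 0.0]
ft_force: [0.6, 1.1, -2.1]
grip_width: 0.106
```

```bash
python3 - <<'E'
from h import *
st()
for n in ("side",):
    p,d=viewer.camera(n); cv2.imwrite(f"pics/{n}16.png",p[:,:,::-1])
s=cv2.imread('pics/side16.png')
crop(s,365,235,32,32,20,'pics/t2.png')
st()
E
```

```text
t 19.775 p [ 0.4463 -0.0492  0.082 ] yaw 81.46 tilt [0. 0.] q [ 0.842  0.19  -0.881  2.04   0.175  0.987  1.294] F [ 0.61  1.11 -2.13] M [ 0.247 -0.232 -0.021] g 0.106
t 19.825 p [ 0.4463 -0.0492  0.082 ] yaw 81.46 tilt [-0.      0.0001] q [ 0.842  0.19  -0.881  2.04   0.175  0.987  1.294] F [ 0.92  1.39 -0.33] M [ 0.231 -0.149  0.049] g 0.095
```

View pics/t2.png

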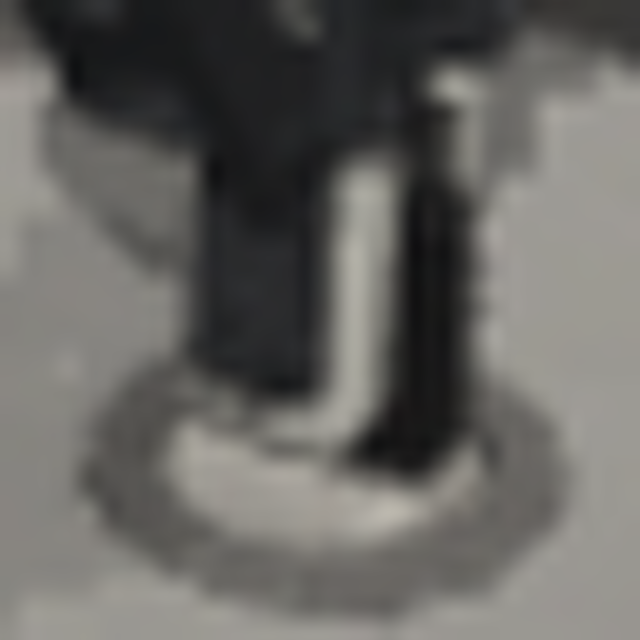

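t2: the bow's underside is nearly on the plug. I'll keep going until the reaction rises.

Call:
move_arm --pt "0 0 0.0005 0 0 0 -1" --pt "0 0 0.0005 0 0 0 -1" --pt "0 0 0 0 0 0 -1"

```text
clock: 20.2
position: [0.4465, -0.0492, 0.0815]
ee_rot: [0.074, 0.997, -0.0, 0.0]
ft_force: [-1.7, 1.6, 4.4]
grip_width: 0.103
```

```bash
python3 - <<'E'
from h import *
st()
E
```

```text
t 20.2 p [ 0.4465 -0.0492  0.0815] yaw 81.46 tilt [ 0.0001 -0.0002] q [ 0.841  0.191 -0.881  2.04   0.177  0.986  1.293] F [-1.68  1.59  4.4 ] M [0.337 0.351 0.016] g 0.103
```

Call:
move_arm --pt "0 0 0.001 0 0 0 -1" --pt "0 0 0.001 0 0 0 -1" --pt "0 0 0 0 0 0 -1"

```text
clock: 20.58
position: [0.4468, -0.0492, 0.081]
ee_rot: [0.074, 0.997, -0.001, 0.0]
ft_force: [-11.5, 1.6, 29.8]
grip_width: 0.1
```

```bash
python3 - <<'E'
from h import *
st()
E
```

```text
t 20.575 p [ 0.4468 -0.0492  0.081 ] yaw 81.46 tilt [-0.     -0.0014] q [ 0.839  0.193 -0.881  2.04   0.18   0.985  1.29 ] F [-11.52   1.57  29.82] M [ 0.516  2.7   -0.003] g 0.1
```

At z 0.0813 the reaction rises stiffly to 30 N, well above pin drag, and that height matches the bow on the plug. I'll relieve most of the push and start the clockwise turn, which is + about tool z.

Call:
move_arm --pt "0 0 -0.001 0 0 0 -1" --pt "0 0 -0.0004 0 0 0 -1" --pt "0 0 0 0 0 5 -1" --pt "0 0 0 0 0 5 -1" --pt "0 0 0 0 0 5 -1" --pt "0 0 0 0 0 0 -1"

```text
clock: 21.32
position: [0.4464, -0.0495, 0.0812]
ee_rot: [0.205, 0.979, -0.0, -0.0]
ft_force: [-4.6, 0.8, 10.5]
grip_width: 0.099
```

```bash
python3 - <<'E'
from h import *
st()
E
```

```text
t 21.325 p [ 0.4464 -0.0495  0.0812] yaw 66.38 tilt [-0.0002 -0.001 ] q [ 0.81   0.184 -0.847  2.042  0.167  0.984  1.037] F [-4.58  0.76 10.54] M [0.13  1.063 0.056] g 0.099
```

Call:
move_arm --pt "0.0004 -0.0002 0 0 0 6 -1" --pt "0 0 0 0 0 6 -1" --pt "0 0 0 0 0 6 -1" --pt "0 0 0 0 0 6 -1" --pt "0 0 0 0 0 0 -1"

```text
clock: 21.95
position: [0.4461, -0.0496, 0.0812]
ee_rot: [0.404, 0.915, -0.0, 0.0]
ft_force: [-4.2, -0.7, 10.7]
grip_width: 0.1
```

```bash
python3 - <<'E'
from h import *
st()
E
```

```text
t 21.95 p [ 0.4461 -0.0496  0.0812] yaw 42.36 tilt [ 0.0001 -0.001 ] q [ 0.766  0.174 -0.798  2.045  0.151  0.98   0.631] F [-4.18 -0.69 10.72] M [0.014 0.784 0.094] g 0.1
```

Call:
move_arm --pt "0.0001 -0.0003 0 0 0 6 -1" --pt "0 0 0 0 0 6 -1" --pt "0 0 0 0 0 6 -1" --pt "0 0 0 0 0 6 -1" --pt "0 0 0 0 0 0 -1"

```text
clock: 22.58
position: [0.4459, -0.0495, 0.0812]
ee_rot: [0.585, 0.811, -0.0, 0.0]
ft_force: [-3.3, 0.9, 9.1]
grip_width: 0.102
```

```bash
python3 - <<'E'
from h import *
st()
for n in ("side",):
    p,d=viewer.camera(n); cv2.imwrite(f"pics/{n}17.png",p[:,:,::-1])
s=cv2.imread('pics/side17.png')
crop(s,350,225,75,75,9,'pics/u2.png')
E
```

```text
t 22.575 p [ 0.4459 -0.0495  0.0812] yaw 18.38 tilt [ 0.0004 -0.0007] q [ 0.724  0.165 -0.752  2.047  0.137  0.978  0.223] F [-3.34  0.86  9.07] M [0.232 0.668 0.053] g 0.102
```

View pics/u2.png

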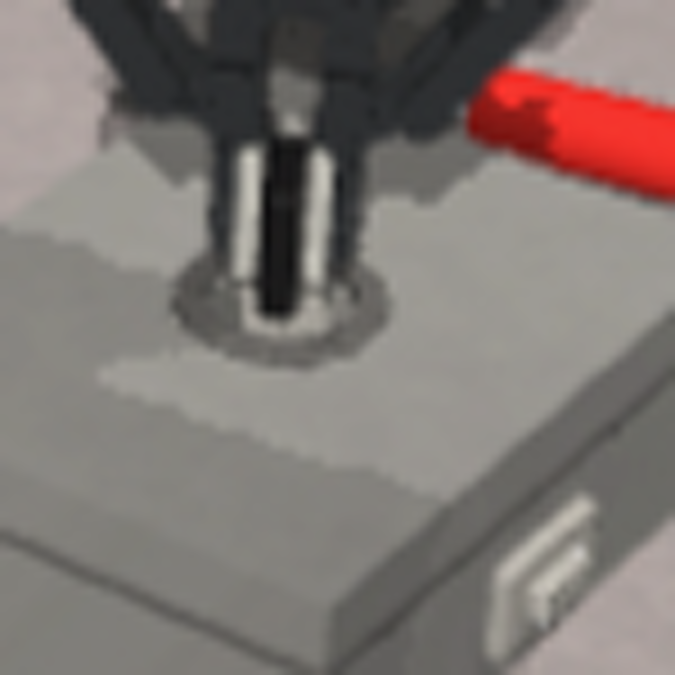

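u2: the key is home and turning, and the bolt at the front (560,590) is drawing in. Carrying on toward the quarter turn.

Call:
move_arm --pt "0 -0.0002 0 0 0 6 -1" --pt "0 0 0 0 0 6 -1" --pt "0 0 0 0 0 6 -1" --pt "0 0 0 0 0 6 -1" --pt "0 0 0 0 0 4 -1" --pt "0 0 0 0 0 0 -1"

```text
clock: 23.38
position: [0.4454, -0.0496, 0.0812]
ee_rot: [0.764, 0.646, -0.0, 0.0]
ft_force: [-4.2, 0.6, 11.7]
grip_width: 0.101
```

```bash
python3 - <<'E'
from h import *
st()
E
```

```text
t 23.375 p [ 0.4454 -0.0496  0.0812] yaw -9.59 tilt [-0.0003 -0.0008] q [ 0.678  0.156 -0.703  2.049  0.123  0.976 -0.255] F [-4.2   0.56 11.7 ] M [0.222 1.047 0.11 ] g 0.101
```

Call:
move_arm --pt "0 0 0 0 0 3 -1" --pt "0 0 0 0 0 3 -1" --pt "0 0 0 0 0 0 -1"

```text
clock: 23.75
position: [0.4453, -0.0496, 0.0812]
ee_rot: [0.796, 0.605, -0.0, 0.0]
ft_force: [-5.7, 1.0, 10.8]
grip_width: 0.1
```

```bash
python3 - <<'E'
from h import *
for i in range(3):
    st(); viewer.camera('side')
E
```

```text
t 23.75 p [ 0.4453 -0.0496  0.0812] yaw -15.58 tilt [-0.0005 -0.0008] q [ 0.669  0.155 -0.692  2.05   0.12   0.976 -0.357] F [-5.67  1.01 10.85] M [0.197 1.238 0.119] g 0.1
t 23.8 p [ 0.4453 -0.0496  0.0812] yaw -15.54 tilt [-0.0005 -0.0008] q [ 0.669  0.155 -0.693  2.05   0.12   0.976 -0.357] F [-5.58  0.37 11.87] M [0.199 1.189 0.115] g 0.102
t 23.85 p [ 0.4453 -0.0496  0.0812] yaw -15.54 tilt [-0.0005 -0.0008] q [ 0.669  0.155 -0.693  2.05   0.12   0.976 -0.357] F [-5.19 -0.18 11.72] M [0.254 1.298 0.092] g 0.1
```

Call:
move_arm --pt "0 0 0 0 0 2.5 -1" --pt "0 0 0 0 0 2.5 -1" --pt "0 0 0 0 0 0 -1"

```text
clock: 24.28
position: [0.4453, -0.0495, 0.0812]
ee_rot: [0.822, 0.57, -0.0, 0.0]
ft_force: [-5.5, 0.8, 12.2]
grip_width: 0.099
```

```bash
python3 - <<'E'
from h import *
st()
for i in range(2):
    p,d=viewer.camera('side');st()
cv2.imwrite("pics/side18.png",p[:,:,::-1])
s=cv2.imread('pics/side18.png')
crop(s,350,225,75,75,9,'pics/v2.png')
E
```

```text
t 24.275 p [ 0.4453 -0.0495  0.0812] yaw -20.57 tilt [-0.0007 -0.0008] q [ 0.661  0.154 -0.684  2.05   0.118  0.976 -0.443] F [-5.46  0.79 12.2 ] M [0.217 1.338 0.129] g 0.099
t 24.325 p [ 0.4453 -0.0496  0.0812] yaw -20.54 tilt [-0.0006 -0.0008] q [ 0.661  0.154 -0.684  2.05   0.118  0.976 -0.442] F [-5.62  0.82 12.17] M [0.25  1.299 0.138] g 0.095
t 24.375 p [ 0.4453 -0.0495  0.0812] yaw -20.53 tilt [-0.0007 -0.0008] q [ 0.661  0.154 -0.684  2.05   0.118  0.976 -0.442] F [-5.35  1.27 12.65] M [0.212 1.327 0.096] g 0.102
```

View pics/v2.png

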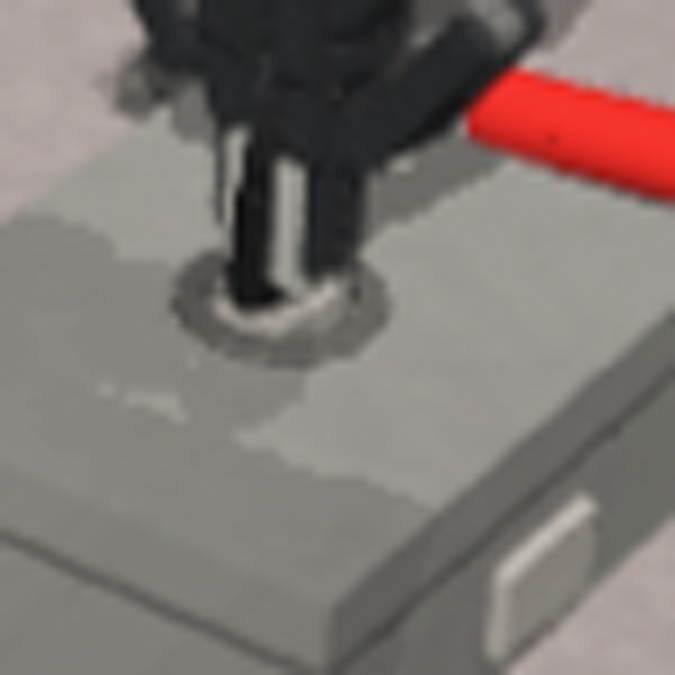

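v2: the bolt is fully drawn in, flush at (545,580), with the key turned about 102°. I'll add a little more for play, checking the torque.

Call:
move_arm --pt "0 0 0 0 0 1.5 -1" --pt "0 0 0 0 0 1 -1" --pt "0 0 0 0 0 0 -1" --pt "0 0 0 0 0 0 -1"

```text
clock: 24.88
position: [0.4453, -0.0495, 0.0812]
ee_rot: [0.834, 0.552, -0.001, 0.0]
ft_force: [-6.6, 0.2, 12.3]
grip_width: 0.101
```

```bash
python3 - <<'E'
from h import *
st()
for n in ('side','top'):
    p,d=viewer.camera(n);st(); cv2.imwrite(f"pics/{n}19.png",p[:,:,::-1])
s=cv2.imread('pics/side19.png');t=cv2.imread('pics/top19.png')
crop(s,330,170,120,150,5,'pics/w2.png')
crop(t,370,230,80,80,7,'pics/w1.png')
E
```

```text
t 24.875 p [ 0.4453 -0.0495  0.0812] yaw -23.03 tilt [-0.0007 -0.0008] q [ 0.657  0.153 -0.68   2.05   0.117  0.976 -0.485] F [-6.64  0.19 12.31] M [0.274 1.421 0.158] g 0.101
t 24.925 p [ 0.4452 -0.0496  0.0812] yaw -23.03 tilt [-0.0007 -0.0008] q [ 0.657  0.153 -0.68   2.05   0.117  0.976 -0.485] F [-5.25  1.02 12.49] M [0.232 1.344 0.173] g 0.105
t 24.975 p [ 0.4452 -0.0496  0.0812] yaw -23.03 tilt [-0.0007 -0.0008] q [ 0.657  0.153 -0.68   2.05   0.117  0.976 -0.485] F [-5.5   1.14 13.17] M [0.281 1.355 0.122] g 0.098
```

View pics/w2.png

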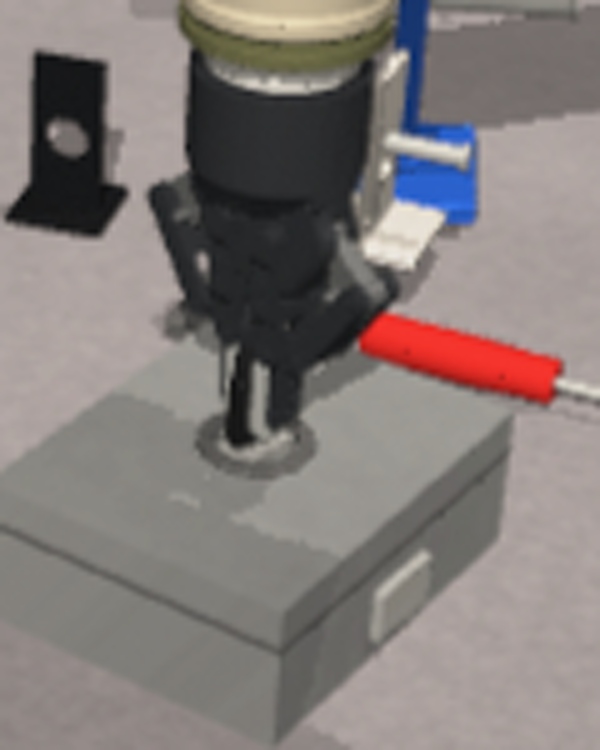

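View pics/top19.png

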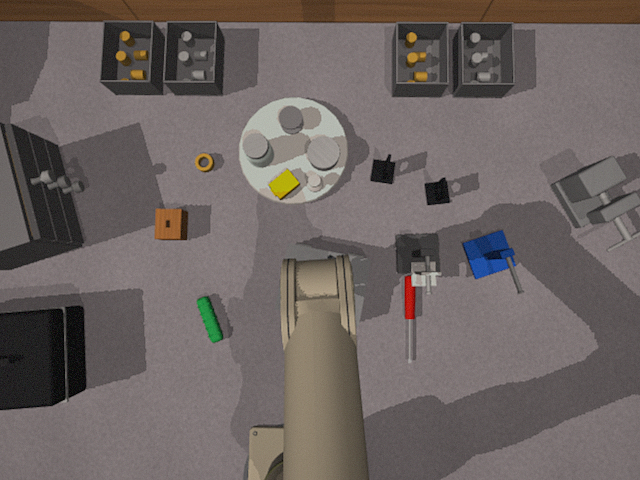

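The cover is still on the peg, the bystanders are where they started, the bolt is flush, and the key is held about 104.5° round at the home height (Mz ≈ 0.15 N m). Handing in.

```bash
python3 -c "
from workcell import manip
print(manip.hand_in())
from h import st
st()"
```

```text
the job is handed in; nothing more can be done
None
the job is handed in; nothing more can be done
```

I hung the cover on the grey stand's peg, pushed the key fully home and turned it clockwise. I handed the job in at about 25 s, still gripping the turned key.

- **Cover:** the last pictures show it hanging on the peg between the post and the button. It tilted slightly in the jaws on the way but went on without contact force.
- **Key home:** at the height expected for the bow sitting on the plug, the push force rose stiffly to 30 N, well above the 10 N pin drag. No wiggling was needed. I then eased the push to about 12 N and kept it there.
- **Turn:** the tool had turned about 104.5° from the insertion angle. Allowing for the 0.2 rad of play, the plug should be at about 93° or more, with its stop at 94.5°. The holding torque was about 0.15 N m, and the bolt at the front of the case was flush.
- **Not directly seen:** I did not measure the plug angle itself; it comes from the tool's angle, the torque and the bolt.
- **Other things:** the block and the bystanders look unmoved in the last top picture.
- **Disagreements:** the two cameras differed by 2–4 mm. A side force of about 5 N on the key also stayed to the end.

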